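# Batch-weigh steel links and rack them

### The arm

A 7-joint arm with a two-finger parallel gripper is mounted at the origin on the work surface. World frame = base frame: x ahead of the robot, y to its left, z up, the work surface at z = 0. Lengths are in m, angles in rad, forces in N, time in s.
With the tool pointing down it reaches from about 0.425 to 0.95 m from the base axis. Payload 4.7 kg.
Tool frame: the origin (TCP) lies on the centre line of the jaws, within the pads' length; the fingertips stand 19 mm ahead of it and the grasp point (between the pads) is the TCP; z points along the fingers, y is the line along which they close (so a half turn about z gives the same grasp; the last joint's range is limited). The gripper opens to 87 mm and grips with 3 to 60 N. Pads are 19 mm wide; open, the fingers measure 117 mm over their backs; the gripper's body (75 mm by 190 mm) begins 51 mm behind the grasp point.
Start: joints at [-1.295, 0.469, -0.049, 1.532, 0.024, 1.141, -0.082], TCP at [0.203, 0.644, 0.219] pointing down, gripper open.
Joint ranges: [-2.59, 2.59], [-0.33, 1.99], [-1.39, 1.29], [0.1, 2.45], [-1.04, 4.18], [0.21, 1.99], [-2.66, 2.66]. Speed limits (rad/s): [2.57, 2.57, 3.14, 3.14, 3.14, 3.14, 3.14].

### API

Orientations are given as a unit quaternion [x, y, z, w].
In Python, from station import ctrl gives the robot as it stands.
- The arm moves only by the tool jog_arm, never from a script. Its arguments are lists of equal length, an entry for each row: "claw": the opening, from 0 (shut) to 1 (fully open); "xyz": the shift along the tool's x, y, z each as a share of 0.2 m, from -1 to 1, a list of three; "yaw": the turn about the tool's z as a share of 0.08 rad, from -1 to 1. A call has 1 to 12 rows; each row shifts and turns the commanded pose from where the row before left it, along the tool's axes as they then stand; what a row does not reach is not made up. A row lasts 1/12 s, in which the tool goes at most 41.7 mm and 7.16 degrees, less where a joint would pass 70% of its speed; a pose out of reach is approached as far as the arm can. A call with a number of a shift or a turn outside -1 to 1 is refused whole. A call with a gripper value outside its range is refused whole. The fingers move at their own pace and stop on an object; "newtons" is the grip in N (left out, the last holds). Time passes only in rows, so rows that do not move let the fingers close. It gives the time, the measured TCP pose, the force, the opening and the grip force at its end, in the units of the state.
- ctrl.state(): the state, without advancing time (a new reading comes with each control period).
- ctrl.read_camera(name): name is "scene" or "top"; returns the picture (384x512x3 uint8, red, green, blue); there is no depth.
- ctrl.camera_params(name): a dict with "K" (3x3 intrinsics, pixels), "xyz" and "attitude" of the camera in the world. Camera axes: x right, y up, looking along -z (the intrinsics and any distortion apply to the point x, -y, -z); pixel columns grow to the right and rows downward; lengths in m; the calibration is good to about 2 mm. A picture is of the moment at which its call begins. camera_params takes no time and is no camera call.
- ctrl.hand_in(): hands the job in; it is judged then, once.
The state is a dict: "clock": time; "qpos": joint angles; "joint_vel": joint speeds; "tau": joint torques, N m; "tcp_pos": TCP position; "eef_rot": TCP orientation; "contact_force": force on the tool from outside, world axes, zero at the start; "ft_torque": the same for the moment, N m; "gripper_width": finger opening in m; "finger_force": force on a finger pad.
Only numpy, scipy, OpenCV 4.12 (cv2) and the standard library are available. Lean on these libraries where they do the work, as an engineer would, in place of code of your own. Each camera call takes 0.05 s, during which the arm holds its last target. There are 200 camera calls.

### The job

Weigh the whole batch of steel links: lay every link flat and crosswise on the scale's narrow raised bar, all of them at once and standing free of the gripper, then press the record plunger fully down to its stop while they all lie there. Afterwards move every link to the sloped outfeed rack, each lying flat on the board, across the slope, not piled up. Let the plunger come back up and do not disturb the grease tin or the carton.

Things in the scene. Friction and masses are not known exactly. Their poses are not given: they have to be found in the camera images.
- link1: one of up to four identical steel links (some may be absent): flat dog-bone bar 130 mm long, 18 mm thick, 0.4 kg; shank 22 mm wide (about 50 mm of it clear), a round eye of 44 mm diameter at each end, eye centres 43 mm from the middle. Origin at the centre of the solid; x along its length, y across its width, z through its thickness. Either face may be up. Starts flat in the basket
- link2: one of up to four identical steel links (some may be absent): flat dog-bone bar 130 mm long, 18 mm thick, 0.4 kg; shank 22 mm wide (about 50 mm of it clear), a round eye of 44 mm diameter at each end, eye centres 43 mm from the middle. Origin at the centre of the solid; x along its length, y across its width, z through its thickness. Either face may be up. Starts flat in the basket
- link3: one of up to four identical steel links (some may be absent): flat dog-bone bar 130 mm long, 18 mm thick, 0.4 kg; shank 22 mm wide (about 50 mm of it clear), a round eye of 44 mm diameter at each end, eye centres 43 mm from the middle. Origin at the centre of the solid; x along its length, y across its width, z through its thickness. Either face may be up. Starts flat in the basket
- link4: one of up to four identical steel links (some may be absent): flat dog-bone bar 130 mm long, 18 mm thick, 0.4 kg; shank 22 mm wide (about 50 mm of it clear), a round eye of 44 mm diameter at each end, eye centres 43 mm from the middle. Origin at the centre of the solid; x along its length, y across its width, z through its thickness. Either face may be up. Starts flat in the basket
- basket: shallow steel wire basket, fixed: cardboard floor 320 mm (x) by 190 mm (y), 6 mm thick, wire sides 34 mm high along its two long edges (y = +-95 mm), open at its two short ends. Origin at the centre of its underside on the bench, z up
- scale: bench scale, fixed: a grey beam 26 mm wide and 346 mm long standing on the bench, capped by the aluminium weigh bar 30 mm wide (x), 350 mm long (y), 12 mm thick, whose flat top is 40 mm above the bench. Origin at the centre of the underside; y along the bar, x across it, z up
- bar_top (a point): middle of the flat top of the scale's weigh bar
- plunger (a joint): travel of the record plunger in m: 0 up, 0.020 fully down at its stop; a spring pushes it up (about 3 N at the top, 10 N at the stop)
- plunger_top (a point): centre of the top of the plunger's round black head (diameter 50 mm), 96 mm above the bench when up, which moves straight down when pressed; it stands on a grey box 90 x 90 x 30 mm with a steel collar of 40 mm diameter up to 55 mm
- rack: sloped outfeed rack with a blue steel frame, fixed; origin at the centre of its footprint on the bench, z up. Its long direction is x, its high end at +x
- deck: plywood board of the outfeed rack, fixed to it and sloped 12 degrees, 310 mm (x, up the slope) by 170 mm (y, level), 8 mm thick, with a blue lip 10 mm high along its lower (-x) edge. Origin at the centre of its top face, 55 mm above the bench; z is the normal of the board
- grease_tin: bystander: closed round tin, 70 mm in diameter, 60 mm high; origin at the centre of its underside
- parts_carton: bystander: cardboard carton 110 x 80 x 60 mm; origin at the centre of its underside
Not all that is in view belongs to the job. What is shaped like the link2 but orange or pink is not meant.

How it is judged:
On the way, in this order (a step that is already met when the one before it is completed fails the run):
1. every link lies flat, crosswise and released on the weigh bar (z of link1 in the frame of scale between 0.045 and 0.054 m and y of link1 in the frame of scale between -0.175 and 0.175 m and x of link1 in the frame of scale between -0.03 and 0.03 m and angle between the z axis of each of link1, link2, link3, link4 and the z axis of scale, either way round below 0.1 rad and angle between the x axis of each of link1, link2, link3, link4 and the x axis of scale, either way round below 0.4 rad and z of link2 in the frame of scale between 0.045 and 0.054 m and y of link2 in the frame of scale between -0.175 and 0.175 m and x of link2 in the frame of scale between -0.03 and 0.03 m and z of link3 in the frame of scale between 0.045 and 0.054 m and y of link3 in the frame of scale between -0.175 and 0.175 m and x of link3 in the frame of scale between -0.03 and 0.03 m and z of link4 in the frame of scale between 0.045 and 0.054 m and y of link4 in the frame of scale between -0.175 and 0.175 m and x of link4 in the frame of scale between -0.03 and 0.03 m and contact force between each of link1, link2, link3, link4 and the fingers below 0.2 N), for 0.3 s.
2. the plunger is pressed to its stop while every link lies free on the weigh bar (all of step 1 and value of joint plunger above 0.0175 m), for 0.1 s.
At the end, for the whole second after the job is handed in: every link lies at rest flat on the sloped board (within 5 mm of its face and 0.1 rad of flat, its length within 0.4 rad of straight across the slope, its middle over the board), and the plunger is back up (under 4 mm) (z of link1 in the frame of deck between 0.004 and 0.014 m and x of link1 in the frame of deck between -0.155 and 0.155 m and y of link1 in the frame of deck between -0.085 and 0.085 m and angle between the z axis of each of link1, link2, link3, link4 and the z axis of deck, either way round below 0.1 rad and angle between the x axis of each of link1, link2, link3, link4 and the y axis of deck, either way round below 0.4 rad and linear speed of each of link1, link2, link3, link4 below 0.02 m/s and z of link2 in the frame of deck between 0.004 and 0.014 m and x of link2 in the frame of deck between -0.155 and 0.155 m and y of link2 in the frame of deck between -0.085 and 0.085 m and z of link3 in the frame of deck between 0.004 and 0.014 m and x of link3 in the frame of deck between -0.155 and 0.155 m and y of link3 in the frame of deck between -0.085 and 0.085 m and z of link4 in the frame of deck between 0.004 and 0.014 m and x of link4 in the frame of deck between -0.155 and 0.155 m and y of link4 in the frame of deck between -0.085 and 0.085 m and value of joint plunger below 0.004 m); the robot touches nothing.
It fails at once if the grease tin is moved more than 40 mm (distance of grease_tin from where it was at the start of the episode above 0.04 m).
It fails at once if the carton is moved more than 40 mm (distance of parts_carton from where it was at the start of the episode above 0.04 m).
Of link1, link2, link3, link4 only 3 to 4 are there at a start; the rules pass over those that are not, and their reading is None.
At some moment in a run one of link1, link2, link3, link4 may be knocked a few centimetres aside while the robot is not near it.
Once in a run the grip may slacken for a moment while it holds something.
It also fails if it takes over 210 s, if anything falls off the work surface, if the arm or the gripper's body presses on something with over 40 N, if the wrist force passes 120 N, or if a joint passes its speed limit or range.

## Working session

There is one attempt and no reset: what is moved stays moved. The work goes in short steps, Python scripts to look and compute and a tool call to move; the robot and the scene stay as the last step left them, time stands still between calls to the robot, and variables do not carry over. Pictures are saved under pics/ and viewed, at most 14 in all, crops included, and the job is handed in when it is done.

Besides the shell and the picture viewer there is one more tool, called after ">>>" in YAML: its name, and indented under it one key for each argument. jog_arm: Moves the arm, as the interface text tells. Its arguments: {"type":"object","properties":{"claw":{"type":"array"},"xyz":{"type":"array"},"yaw":{"type":"array"},"newtons":{"type":"number"}},"required":["claw","xyz","yaw"]}

```bash
mkdir -p pics; ls; cat > h.py <<'E'
import numpy as np, cv2
from scipy.spatial.transform import Rotation as R
from station import ctrl
def snap(n,f):
    im=ctrl.read_camera(n); cv2.imwrite('pics/'+f,im[:,:,::-1]); return im
def cam(n):
    p=ctrl.camera_params(n); return np.array(p['K']),np.array(p['xyz']),R.from_quat(p['attitude']).as_matrix()
def ray(n,u,v):
    K,c,A=cam(n); d=np.linalg.inv(K)@[u,v,1]; return c,A@(d*[1,-1,-1])
def at(n,u,v,z):
    c,d=ray(n,u,v); return c+d*(z-c[2])/d[2]
def proj(n,P):
    K,c,A=cam(n); q=(np.atleast_2d(P)-c)@A*[1,-1,-1]; q=q@K.T; return q[:,:2]/q[:,2:]
def tri(a,b):
    (c1,d1),(c2,d2)=ray(*a),ray(*b)
    s=np.linalg.lstsq(np.c_[d1,-d2],c2-c1,rcond=None)[0]
    p,q=c1+s[0]*d1,c2+s[1]*d2; return (p+q)/2,np.linalg.norm(p-q)
E
python3 - <<'E'
from h import *
for n in('scene','top'):
    im=snap(n,n+'0.png'); cv2.imwrite(f'pics/{n}0b.png',cv2.resize(im[:,:,::-1],(800,600),interpolation=cv2.INTER_CUBIC)); print(n,ctrl.camera_params(n))
print(ctrl.state())
E
```

```text
pics
scene {'K': array([[346.80666573,   0.        , 249.09300212],
       [  0.        , 346.80666573, 193.76922219],
       [  0.        ,   0.        ,   1.        ]]), 'xyz': array([ 0.99902078, -0.05007302,  0.91286746]), 'attitude': array([0.21663821, 0.1571938 , 0.57446559, 0.77352911])}
top {'K': array([[395.74110605,   0.        , 260.14802703],
       [  0.        , 395.74110605, 197.09926467],
       [  0.        ,   0.        ,   1.        ]]), 'xyz': array([0.33583606, 0.10638133, 1.23107445]), 'attitude': array([ 0.04903883, -0.05992478, -0.69645936,  0.71340631])}
{'clock': 0.1, 'qpos': array([-1.2949025 ,  0.46938726, -0.0485734 ,  1.53355971,  0.02414884,
        1.1409958 , -0.08229934]), 'joint_vel': array([-1.08734060e-04, -1.13407940e-03,  6.44377781e-04, -2.54924462e-03,
       -7.36545972e-04,  2.15609405e-04, -4.18104129e-05]), 'tau': array([ 7.93875588e-04, -5.09170854e+01, -8.10706127e-02, -2.36827612e+01,
       -6.14295155e-02,  3.45043663e-02,  6.36474851e-05]), 'tcp_pos': array([0.20241709, 0.64337227, 0.21799272]), 'eef_rot': array([ 1.51792561e-01,  9.88411979e-01, -8.78310029e-04, -7.69373440e-05]), 'contact_force': array([ 0.22284653, -0.45855141,  0.42259492]), 'ft_torque': array([-0.03179599,  0.01801097,  0.01035795]), 'finger_force': 0.0, 'gripper_width': 0.08716851148549706}
```

View pics/scene0b.png

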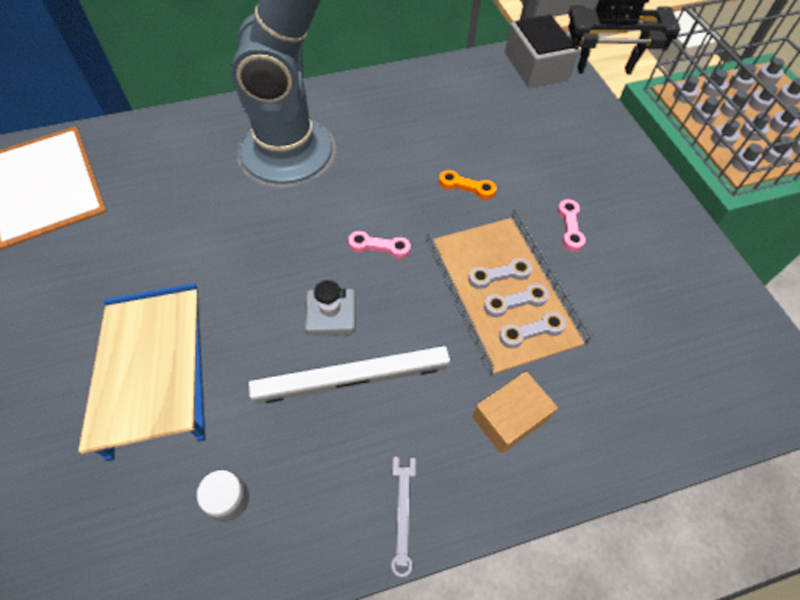

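View pics/top0b.png

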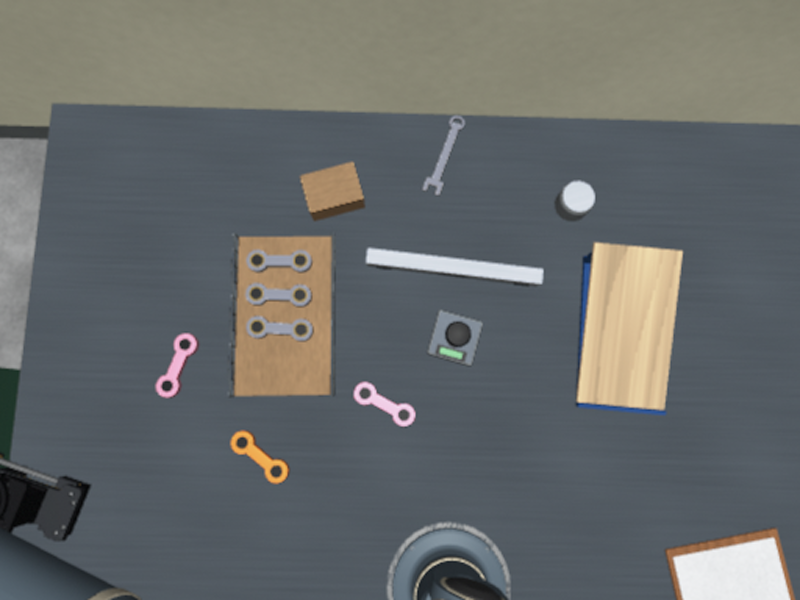

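The scene image shows three grey steel links in the basket at (500,272), (517,299) and (533,329), with the top view at (278,260), (278,295) and (279,328). Other link shapes are pink at top (176,365) and (385,404) and orange at (259,457). There is also a wrench at (445,155). Only the three grey ones fit the description, and I'll check them in a crop.

```bash
python3 - <<'E'
from h import *
t=cv2.imread('pics/top0.png'); s=cv2.imread('pics/scene0.png')
a=cv2.resize(t[140:265,140:225],None,fx=4,fy=4,interpolation=cv2.INTER_CUBIC)
b=cv2.resize(s[130:245,270:380],None,fx=4,fy=4,interpolation=cv2.INTER_CUBIC)
c=np.zeros((500,a.shape[1]+b.shape[1],3),np.uint8); c[:a.shape[0],:a.shape[1]]=a; c[:b.shape[0],a.shape[1]:]=b
cv2.imwrite('pics/crop1.png',c)
def comps(im,roi,lo,hi,amin,hs=True):
    x0,y0,x1,y1=roi; h=cv2.cvtColor(im[y0:y1,x0:x1],cv2.COLOR_BGR2HSV)
    m=cv2.inRange(h,lo,hi); m=cv2.morphologyEx(m,cv2.MORPH_CLOSE,np.ones((3,3)))
    for k in cv2.findContours(m,cv2.RETR_EXTERNAL,cv2.CHAIN_APPROX_NONE)[0]:
        if cv2.contourArea(k)>amin:
            M=cv2.moments(k); r=cv2.minAreaRect(k)
            print('area',M['m00'],'cen',np.round([M['m10']/M['m00']+x0,M['m01']/M['m00']+y0],2),'box',(cv2.boxPoints(r)+[x0,y0]).round(1).tolist())
print('links top');comps(t,(151,153,211,253),(0,0,90),(180,70,255),80)
print('links scene');comps(s,(285,150,370,235),(0,0,90),(180,70,255),80)
print('bar top');comps(t,(230,155,350,185),(0,0,170),(180,60,255),200)
print('bar scene');comps(s,(155,220,290,260),(0,0,185),(180,60,255),200)
print('deck top');comps(t,(365,150,440,265),(10,50,140),(30,200,255),500)
print('deck scene');comps(s,(50,180,130,290),(10,50,140),(30,200,255),500)
print('plg top');comps(t,(272,195,312,236),(0,0,0),(180,255,38),50)
print('plg scene');comps(s,(195,175,228,200),(0,0,0),(180,255,38),50)
E
```

```text
links top
area 420.5 cen [178.18 209.73] box [[156.4, 215.5], [157.4, 201.3], [199.7, 204.3], [198.7, 218.5]]
area 408.0 cen [177.7  188.02] box [[156.7, 193.9], [157.2, 180.6], [199.2, 182.2], [198.8, 195.4]]
area 404.0 cen [178.01 166.43] box [[157.0, 159.0], [199.0, 159.0], [199.0, 173.0], [157.0, 173.0]]
links scene
area 217.0 cen [356.93 230.  ] box [[332.0, 222.0], [369.0, 222.0], [369.0, 234.0], [332.0, 234.0]]
area 446.0 cen [340.32 210.7 ] box [[317.8, 209.4], [359.0, 197.2], [363.3, 211.8], [322.1, 224.0]]
area 419.5 cen [329.86 191.59] box [[307.9, 189.5], [349.0, 179.6], [352.4, 193.9], [311.4, 203.8]]
area 939.0 cen [294.99 213.12] box [[285.0, 234.0], [285.0, 171.0], [315.0, 171.0], [315.0, 234.0]]
area 388.0 cen [319.65 174.38] box [[298.4, 172.0], [338.3, 163.2], [341.3, 176.8], [301.5, 185.7]]
area 963.0 cen [356.68 171.22] box [[333.6, 150.2], [357.5, 136.3], [392.5, 196.2], [368.7, 210.2]]
bar top
area 981.5 cen [290.66 169.67] box [[233.6, 167.7], [234.7, 158.0], [347.6, 171.6], [346.5, 181.3]]
bar scene
area 1330.0 cen [222.42 237.69] box [[158.0, 243.5], [285.4, 220.4], [287.5, 231.6], [160.1, 254.8]]
deck top
area 5701.5 cen [402.41 208.15] box [[368.5, 256.8], [379.6, 153.8], [436.5, 159.9], [425.4, 263.0]]
deck scene
area 5892.5 cen [ 90.73 238.22] box [[49.8, 289.0], [52.7, 183.0], [125.6, 185.0], [122.7, 291.0]]
plg top
plg scene
```

View pics/crop1.png

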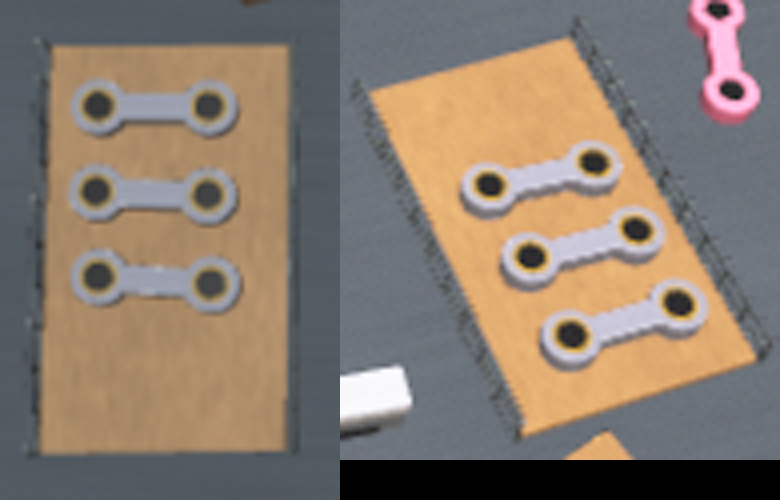

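The crop confirms three grey steel links with brass-ringed holes. In the left panel they are at (153,105), (151,193) and (153,280); in the right panel at (541,174), (583,243) and (625,319). The pink one at top right is not meant.

```bash
python3 - <<'E'
from h import *
np.set_printoptions(precision=4,suppress=True)
T=[(97,105),(208,106),(95,191),(208,195),(97,277),(210,284)]
S=[(571,335),(679,303),(530,257),(637,230),(489,185),(594,162)]
f=lambda p,ox,oy,o:((p[0]-o+.5)/4-.5+ox,(p[1]+.5)/4-.5+oy)
Tt=[f(p,140,140,0) for p in T];Ss=[f(p,270,130,340) for p in S]
# order check: left in top = +y
for sw in (0,1):
  for i in range(6):
    j=i^1 if sw else i
    p,e=tri(('top',*Tt[i]),('scene',*Ss[j])); print(sw,p,round(e,4))
for i in (0,2,4):
    a=at('top',*Tt[i],.024);b=at('top',*Tt[i+1],.024); d=a-b; print('link',(a+b)/2,np.degrees(np.arctan2(d[1],d[0])),np.linalg.norm(d))
print('plunger',tri(('top',293,213.3),('scene',209.3,187)),at('top',293,213.3,.096))
B=[[233.6,167.7],[234.7,158.0],[347.6,171.6],[346.5,181.3]]
P=np.array([at('top',*b,.04) for b in B]);print('bar',P,P.mean(0),[np.linalg.norm(P[i]-P[i-1]) for i in range(4)])
d=P[1]-P[2];print('bar y axis deg',np.degrees(np.arctan2(d[1],d[0])))
D=[[368.5, 256.8], [379.6, 153.8], [436.5, 159.9], [425.4, 263.0]]
zs=[.055-.155*np.sin(.2094),.055+.155*np.sin(.2094)]
P=np.array([at('top',*D[i],zs[i in(1,2)]) for i in range(4)]);print('deck',P,P.mean(0),[np.linalg.norm(P[i]-P[i-1]) for i in range(4)])
d=P[1]+P[2]-P[0]-P[3];print('deck x deg',np.degrees(np.arctan2(d[1],d[0])))
K=[at('scene',u*.64,v*.64,z) for u,v,z in((107,304,zs[0]),(197,289,zs[0]),(194,432,zs[1]),(80,450,zs[1]))];print('deck scene',np.array(K))
K=[at('scene',u*.64-.2,v*.64-.2,.04) for u,v in((249,383),(447,349),(449,361),(251,397))];print('bar scene',np.array(K))
for n,pts in(('carton',[(301,176),(354,163),(364,195),(313,211)]),('tin',[(578,197)]),('wrench',[(433,190),(457,120)]),('basket',[(237,236),(331,237),(330,395),(236,397)])):
  print(n,[at('top',u*.64,v*.64,.06 if n in('carton','tin') else .006)[:2].round(3).tolist() for u,v in pts])
E
```

```text
0 [ 0.6095  0.3599 -0.0043] 0.0772
0 [0.6237 0.3324 0.0729] 0.0772
0 [0.5397 0.3552 0.0016] 0.0785
0 [0.5571 0.3318 0.0664] 0.0803
0 [0.4718 0.3476 0.0082] 0.0793
0 [0.4904 0.3286 0.0613] 0.0815
1 [0.6151 0.3932 0.0242] 0.0033
1 [0.6166 0.307  0.0237] 0.0028
1 [0.5475 0.3912 0.0227] 0.0036
1 [0.5464 0.304  0.023 ] 0.0035
1 [0.4806 0.3855 0.0232] 0.0035
1 [0.4772 0.2988 0.0232] 0.0032
link [0.6152 0.3486 0.024 ] 91.00404654929797 0.08613427135056502
link [0.5461 0.3456 0.024 ] 89.41382038485237 0.08705489065262062
link [0.4782 0.3404 0.024 ] 87.84709654310674 0.08650263902452936
plunger (array([ 0.4693, -0.0039,  0.0849]), np.float64(0.004646273337672611)) [ 0.4676 -0.0051  0.096 ]
bar [[ 0.6107  0.1739  0.04  ]
 [ 0.6415  0.1715  0.04  ]
 [ 0.6078 -0.1782  0.04  ]
 [ 0.5772 -0.1744  0.04  ]] [ 0.6093 -0.0018  0.04  ] [np.float64(0.3499422479390891), np.float64(0.03085493044454421), np.float64(0.3513104344601761), np.float64(0.030847970929766252)]
bar y axis deg 84.49591473204069
deck [[ 0.349  -0.2429  0.0228]
 [ 0.6541 -0.2636  0.0872]
 [ 0.6399 -0.4343  0.0872]
 [ 0.3344 -0.416   0.0228]] [ 0.4944 -0.3392  0.055 ] [np.float64(0.1736736144087034), np.float64(0.3124243611979559), np.float64(0.1712800640237327), np.float64(0.3127954466180065)]
deck x deg -3.6543073673119504
deck scene [[ 0.3357 -0.4061  0.0228]
 [ 0.3506 -0.2381  0.0228]
 [ 0.6618 -0.2593  0.0872]
 [ 0.64   -0.4284  0.0872]]
bar scene [[ 0.582  -0.1714  0.04  ]
 [ 0.619   0.1781  0.04  ]
 [ 0.6422  0.1734  0.04  ]
 [ 0.6083 -0.1723  0.04  ]]
carton [[0.777, 0.305], [0.807, 0.201], [0.741, 0.179], [0.706, 0.278]]
tin [[0.749, -0.244]]
wrench [[0.775, 0.04], [0.93, -0.008]]
basket [[0.666, 0.437], [0.669, 0.247], [0.35, 0.235], [0.342, 0.418]]
```

>>> jog_arm:
  claw: [0.55,0.55,0.55,0.55,0.55,0.55,0.55,0.55,0.55,0.55,0.55,0.55]
  xyz:
    - [0,0,0]
    - [0,0,0]
    - [0,0,0]
    - [0,0,0]
    - [0,0,0]
    - [0,0,0]
    - [0,0,0]
    - [0,0,0]
    - [0,0,0]
    - [0,0,0]
    - [0,0,0]
    - [0,0,0]
  yaw: [1,1,1,1,1,1,1,1,1,1,1,1]

```text
clock: 1.1
tcp_pos: [0.2024, 0.6436, 0.2183]
eef_rot: [0.593, 0.805, -0.001, 0.0]
contact_force: [1.1, -0.4, -0.6]
gripper_width: 0.0475
finger_force: 0.0
```

```bash
cat >> h.py <<'E'
def go(x,y,z,th,p=None):
    s=ctrl.state(); A=R.from_quat(s['eef_rot']).as_matrix(); t0=np.degrees(np.arctan2(A[1,0],A[0,0]))
    dy=-((th-t0+180)%360-180); c,q=np.cos(np.radians(th)),np.sin(np.radians(th))
    T=np.array([[c,q,0],[q,-c,0],[0,0,-1]])
    d=np.array([x,y,z])-s['tcp_pos'];
    print('t %.1f th %.1f w %.3f F %.1f | yaw %.2f'%(s['clock'],t0,s['gripper_width'],s['finger_force'],np.radians(dy)/.08),'shares',(T.T@d/.2).round(2),'minrows %.1f'%(np.linalg.norm(d)/.0417),'q',s['qpos'].round(2)[[0,6]],'F',s['contact_force'].round(1), 'p',s['tcp_pos'].round(4))
E
python3 -c "
from h import *
go(.615,.3485,.1,91)"
```

```text
t 1.1 th 107.3 w 0.047 F 0.0 | yaw 3.56 shares [-1.51  2.04  0.59] minrows 12.5 q [-1.44 -0.96] F [ 1.1 -0.4 -0.6] p [0.2024 0.6436 0.2183]
```

>>> jog_arm:
  claw: [0.55,0.55,0.55,0.55,0.55,0.55,0.55,0.55,0.55,0.55,0.55,0.55]
  xyz:
    - [0,0,0]
    - [0,0,0]
    - [0,0,0]
    - [0,0,0]
    - [-0.11,0.15,0.03]
    - [-0.11,0.15,0.03]
    - [-0.11,0.15,0.03]
    - [-0.11,0.15,0.03]
    - [-0.11,0.15,0.03]
    - [-0.11,0.15,0.03]
    - [-0.11,0.15,0.03]
    - [-0.11,0.15,0.03]
  yaw: [0.9,0.9,0.9,0.86,0,0,0,0,0,0,0,0]

```text
clock: 2.1
tcp_pos: [0.4472, 0.4717, 0.1703]
eef_rot: [0.699, 0.715, -0.0, -0.0]
contact_force: [0.6, -0.6, -0.4]
gripper_width: 0.0479
finger_force: 0.0
```

```bash
python3 -c "
from h import *
go(.615,.3485,.1,91)"
```

```text
t 2.1 th 91.2 w 0.048 F 0.0 | yaw 0.05 shares [-0.63  0.83  0.35] minrows 5.3 q [-1.07 -0.73] F [ 0.6 -0.6 -0.4] p [0.4472 0.4717 0.1703]
```

>>> jog_arm:
  claw: [0.55,0.55,0.55,0.55,0.55,0.55,0.55,0.55,0.55]
  xyz:
    - [-0.09,0.12,0.05]
    - [-0.09,0.12,0.05]
    - [-0.09,0.12,0.05]
    - [-0.09,0.12,0.05]
    - [-0.09,0.12,0.05]
    - [-0.09,0.12,0.05]
    - [-0.08,0.1,0.05]
    - [0,0,0]
    - [0,0,0]
  yaw: [0,0,0,0,0,0,0.05,0,0]

```text
clock: 2.85
tcp_pos: [0.6136, 0.3499, 0.0995]
eef_rot: [0.702, 0.712, -0.001, 0.0]
contact_force: [-0.6, 0.3, 0.9]
gripper_width: 0.048
finger_force: 0.0
```

```bash
python3 -c "
from h import *
go(.615,.3485,.03,91)"
```

```text
t 2.9 th 90.8 w 0.048 F 0.0 | yaw -0.05 shares [-0.01  0.01  0.35] minrows 1.7 q [-0.76 -0.41] F [-0.6  0.3  0.9] p [0.6136 0.3499 0.0995]
```

>>> jog_arm:
  claw: [0.55,0.55,0.55,0.55,0.55,0.0,0.0,0.0,0.0,0.0,0.0]
  xyz:
    - [-0.01,0.01,0.1]
    - [0,0,0.1]
    - [0,0,0.1]
    - [0,0,0.05]
    - [0,0,0]
    - [0,0,0]
    - [0,0,0]
    - [0,0,0]
    - [0,0,0]
    - [0,0,-0.1]
    - [0,0,-0.15]
  yaw: [0,0,0,0,0,0,0,0,0,0,0]
  newtons: 45

```text
clock: 3.77
tcp_pos: [0.6127, 0.3496, 0.0788]
eef_rot: [0.701, 0.713, -0.003, -0.001]
contact_force: [0.0, -0.3, -0.5]
gripper_width: 0.0156
finger_force: 0.0
```

```bash
python3 -c "
from h import *
go(.6193,.0985,.12,174.5)"
```

```text
t 3.8 th 91.0 w 0.016 F 0.0 | yaw -18.22 shares [-0.15 -1.25 -0.21] minrows 6.1 q [-0.76 -0.4 ] F [ 0.  -0.3 -0.5] p [0.6127 0.3496 0.0788]
```

>>> jog_arm:
  claw: [0.55,0.55,0.55,0.55]
  xyz:
    - [0.0,0.0,-0.15]
    - [0,0,-0.15]
    - [0,0,0]
    - [0,0,0]
  yaw: [0,0,0,0]

```text
clock: 4.1
tcp_pos: [0.6164, 0.3513, 0.1444]
eef_rot: [0.701, 0.713, 0.003, 0.001]
contact_force: [-0.6, -0.1, -0.6]
gripper_width: 0.0345
finger_force: 0.0
```

```bash
python3 - <<'E'
from h import *
t=snap('top','top1.png'); s=snap('scene','scene1.png')
a=cv2.resize(t[130:265,130:230],None,fx=4,fy=4,interpolation=cv2.INTER_CUBIC)[:,:,::-1]
b=cv2.resize(s[120:250,270:370],None,fx=4,fy=4,interpolation=cv2.INTER_CUBIC)[:,:,::-1]
c=np.zeros((540,800,3),np.uint8); c[:540,:400]=a; c[:520,400:]=b
cv2.imwrite('pics/crop2.png',c)
E
```

```text
(no output)
```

View pics/crop2.png

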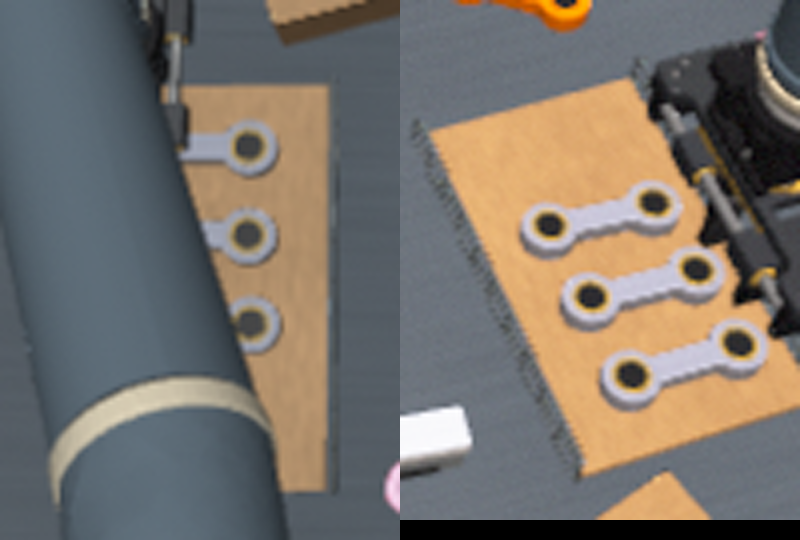

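The picture shows all three links still where they were, at (240,147), (225,236) and (215,325). The fingers hadn't closed when I lifted, so I'll repeat with more closing time.

>>> jog_arm:
  claw: [0.55,0.55,0.55,0.55,0.55,0.55,0.0,0.0,0.0,0.0,0.0,0.0]
  xyz:
    - [0.01,0.0,0.12]
    - [0,0,0.12]
    - [0,0,0.12]
    - [0,0,0.12]
    - [0,0,0.09]
    - [0,0,0]
    - [0,0,0]
    - [0,0,0]
    - [0,0,0]
    - [0,0,0]
    - [0,0,0]
    - [0,0,0]
  yaw: [0,0,0,0,0,0,0,0,0,0,0,0]
  newtons: 45

```text
clock: 5.2
tcp_pos: [0.6152, 0.3529, 0.0279]
eef_rot: [0.701, 0.713, 0.001, 0.0]
contact_force: [0.3, 0.4, -0.5]
gripper_width: 0.0154
finger_force: 0.0
```

>>> jog_arm:
  claw: [0,0,0,0]
  xyz:
    - [0,0,0]
    - [0,0,0]
    - [0,0,0]
    - [0,0,0]
  yaw: [0,0,0,0]

```text
clock: 5.53
tcp_pos: [0.6148, 0.3526, 0.0269]
eef_rot: [0.701, 0.713, 0.0, -0.0]
contact_force: [0.1, -0.4, 0.1]
gripper_width: 0.0005
finger_force: 0.0
```

```bash
python3 -c "
from h import *
go(.6193,.0985,.12,174.5)"
```

```text
t 5.5 th 91.0 w 0.001 F 0.0 | yaw -18.22 shares [-0.14 -1.26 -0.47] minrows 6.5 q [-0.75 -0.38] F [ 0.1 -0.4  0.1] p [0.6148 0.3526 0.0269]
```

```bash
python3 - <<'E'
from h import *
s=snap('scene','scene2.png')
cv2.imwrite('pics/crop3.png',cv2.resize(s[110:250,270:400],None,fx=4.2,fy=4.2,interpolation=cv2.INTER_CUBIC)[:,:,::-1])
print(proj('scene',[[.6148,.3526,.0269],[.615,.3485,.024],[.6148,.3526,.008]]))
E
```

```text
[[341.29054137 208.3714509 ]
 [339.80083432 209.26070929]
 [339.79976101 211.4343935 ]]
```

View pics/crop3.png

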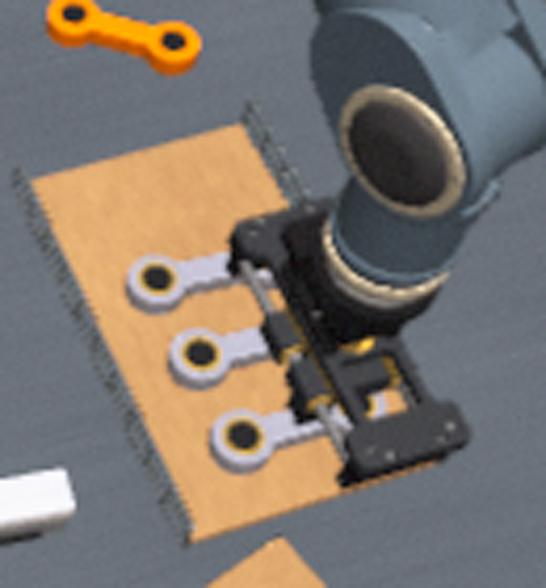

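```bash
python3 - <<'E'
from h import *
for P in ([.6148,.3526,.11],[.6148,.3526,.08],[.6148+.095,.3526,.1],[.6148-.095,.3526,.1],[.6148,.3526,.05],[.6148,.3526,.008],[.5765,.3526,.08],[.5765,.3526,.008]):
    print(P,((proj('scene',P)[0]-[270,110])*4.2).round())
im=cv2.imread('pics/scene2.png'); cv2.imwrite('pics/crop4.png',cv2.resize(im[165:225,315:390],None,fx=10,fy=10,interpolation=cv2.INTER_LANCZOS4))
E
```

```text
[0.6148, 0.3526, 0.11] [330. 351.]
[0.6148, 0.3526, 0.08] [318. 375.]
[0.7098, 0.3526, 0.1] [392. 486.]
[0.5198, 0.3526, 0.1] [266. 245.]
[0.6148, 0.3526, 0.05] [307. 397.]
[0.6148, 0.3526, 0.008] [293. 426.]
[0.5765, 0.3526, 0.08] [294. 328.]
[0.5765, 0.3526, 0.008] [271. 381.]
```

View pics/crop4.png

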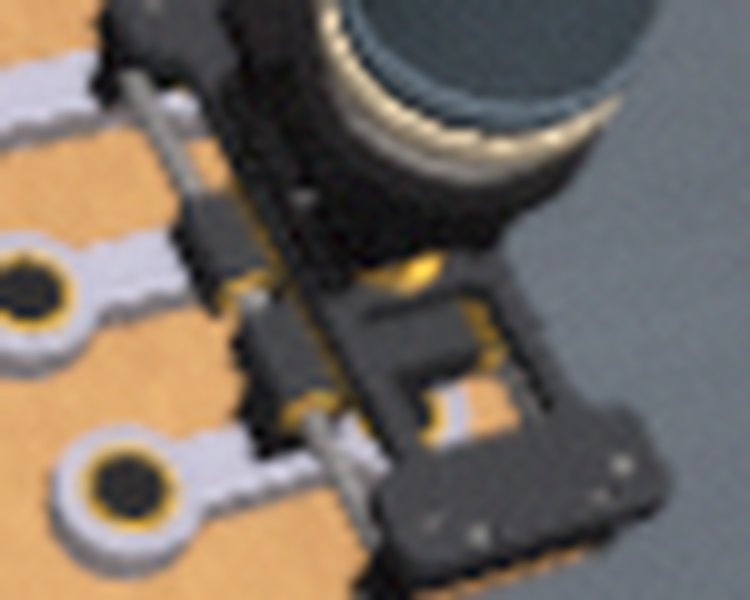

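In this crop the two finger carriers are at (228,250) and (295,355), over the near link's shank. The gripper is fully shut, so the tips may be closing above the link. I'll probe gently downward.

>>> jog_arm:
  claw: [0,0,0,0]
  xyz:
    - [0,0,0.01]
    - [0,0,0]
    - [0,0,0.01]
    - [0,0,0]
  yaw: [0,0,0,0]

```text
clock: 5.92
tcp_pos: [0.6145, 0.3525, 0.0225]
eef_rot: [0.701, 0.713, -0.0, -0.0]
contact_force: [-0.4, -0.3, 1.0]
gripper_width: 0.0006
finger_force: 0.0
```

```bash
python3 -c "
from h import *
go(.615,.3485,.028,91); s=ctrl.state(); print(s['eef_rot'],s['qpos'],s['tau'],s['gripper_width'])"
```

```text
t 5.9 th 91.0 w 0.001 F 0.0 | yaw -0.00 shares [-0.02  0.   -0.03] minrows 0.2 q [-0.75 -0.38] F [-0.4 -0.3  1. ] p [0.6145 0.3525 0.0225]
[ 7.00996313e-01  7.13164811e-01 -3.32465446e-04 -1.04457609e-04] [-0.74672328  0.72694964  0.25392075  1.6094735  -0.22722037  0.8349965
 -0.38389943] [ 6.09667017e-02 -5.82788122e+01  5.12409657e+00 -1.90744418e+01
 -5.76313015e-02 -4.05288383e-02  1.99167880e-03] 0.0005566407327658838
```

>>> jog_arm:
  claw: [0,0,0]
  xyz:
    - [0,0,0.01]
    - [0,0,0.01]
    - [0,0,0]
  yaw: [0,0,0]

```text
clock: 6.17
tcp_pos: [0.615, 0.3527, 0.0209]
eef_rot: [0.701, 0.713, 0.0, -0.0]
contact_force: [-4.2, -2.1, 9.6]
gripper_width: 0.0007
finger_force: 5.1
```

>>> jog_arm:
  claw: [0,0]
  xyz:
    - [0,0,0.01]
    - [0,0,0]
  yaw: [0,0]

```text
clock: 6.33
tcp_pos: [0.615, 0.3527, 0.0208]
eef_rot: [0.701, 0.713, 0.0, -0.001]
contact_force: [-5.8, -4.1, 19.7]
gripper_width: 0.0001
finger_force: 9.8
```

```bash
python3 - <<'E'
from h import *
print('base px top800',proj('top',[[0,0,0.02]])/.64,'scene',proj('scene',[[0,0,0.02]])/.64)
for z in(.2,.3): print('start tcp',proj('top',[[.203,.644,z]])/.64,proj('scene',[[.203,.644,z]])/.64)
im=snap('scene','scene3.png');tt=snap('top','top3.png')
a=cv2.resize(im[150:230,310:390],None,fx=5,fy=5,interpolation=cv2.INTER_CUBIC)
b=cv2.resize(tt[130:230,130:230],None,fx=4,fy=4,interpolation=cv2.INTER_CUBIC)
cv2.imwrite('pics/crop5.png',np.hstack([a,b])[:,:,::-1])
E
```

```text
base px top800 [[448.49541289 588.59473734]] scene [[283.14161928 143.4747772 ]]
start tcp [[ 58.22741357 480.14322238]] [[598.57378301  79.90342458]]
start tcp [[ 20.85480673 488.57526097]] [[616.39190839  33.96652806]]
```

View pics/crop5.png

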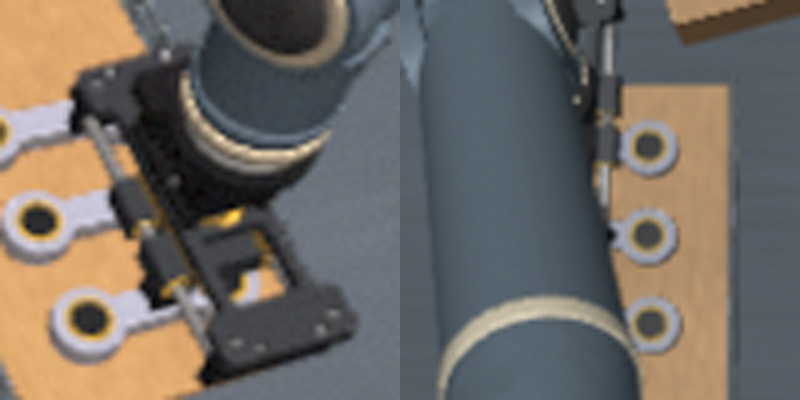

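In this pair, left panel (scene), the carriers are at (130,205) and (163,255). In the right panel (top) they're at (610,95) and (608,140), with the near link's hole at (648,147). I'll triangulate the carriers to compare with the reported TCP.

```bash
python3 - <<'E'
from h import *
np.set_printoptions(precision=4,suppress=True)
print(tri(('scene',342.6,201),('top',182.5,153.75)),tri(('scene',336,191),('top',182,165)))
# remaining links right holes
print(tri(('scene',310+90/5,150+318/5),('top',130+248/4,130+147/4)))
s=ctrl.state();print(s['contact_force'],s['tcp_pos'])
E
```

```text
(array([0.6324, 0.3221, 0.1143]), np.float64(0.006932453098069077)) (array([0.5986, 0.3204, 0.1132]), np.float64(0.00359239052012215))
(array([0.616 , 0.3079, 0.0205]), np.float64(0.006371876042639145))
[-6.5546 -2.7826 19.8995] [0.615  0.3527 0.0208]
```

>>> jog_arm:
  claw: [0,0.55,0.55,0.55,0.55,0.55,0.55,0.55,0.55,0.55,0.55,0.55]
  xyz:
    - [0,0,-0.15]
    - [-0.02,0,0]
    - [0,0,0]
    - [0,0,0]
    - [0,0,0]
    - [0,0,0]
    - [0,0,0]
    - [0,0,0]
    - [0,0,0]
    - [0,0,0.08]
    - [0,0,0.05]
    - [0,0,0]
  yaw: [0,0,0,0,0,0,0,0,0,0,0,0]

```text
clock: 7.43
tcp_pos: [0.6129, 0.3477, 0.0181]
eef_rot: [0.701, 0.713, -0.003, -0.001]
contact_force: [-0.3, 0.3, -0.1]
gripper_width: 0.0472
finger_force: 0.0
```

>>> jog_arm:
  claw: [0.55,0.55]
  xyz:
    - [0,0,0.02]
    - [0,0,0.0]
  yaw: [0,0]

```text
clock: 7.6
tcp_pos: [0.6146, 0.3484, 0.0163]
eef_rot: [0.701, 0.713, -0.0, -0.0]
contact_force: [0.1, 0.3, -0.3]
gripper_width: 0.0475
finger_force: 0.0
```

Straddling the shank there is no contact at z=0.016, so the tips sit about 3 mm above the reported TCP height. That means the reported height is about 22 mm low compared with the text. I'll use this measured offset and go lower.

>>> jog_arm:
  claw: [0.55,0.55,0.55,0,0,0,0,0,0,0,0,0]
  xyz:
    - [0,0,0.02]
    - [0,0,0.015]
    - [0,0,0]
    - [0,0,0]
    - [0,0,0]
    - [0,0,0]
    - [0,0,0]
    - [0,0,0]
    - [0,0,0]
    - [0,0,0]
    - [0,0,0]
    - [0,0,0]
  yaw: [0,0,0,0,0,0,0,0,0,0,0,0]
  newtons: 45

```text
clock: 8.6
tcp_pos: [0.6155, 0.3486, 0.0102]
eef_rot: [0.701, 0.713, 0.001, 0.0]
contact_force: [2.0, 0.2, -0.3]
gripper_width: 0.0215
finger_force: 45.0
```

>>> jog_arm:
  claw: [0,0,0,0,0,0,0,0,0,0,0,0]
  xyz:
    - [0,0,-0.05]
    - [0,0,-0.1]
    - [0,0,-0.1]
    - [0,0,-0.1]
    - [0,0,-0.1]
    - [0,0,0]
    - [0,0,0]
    - [0,0,0]
    - [0,0,0]
    - [0,0,0]
    - [0,0,0]
    - [0,0,0]
  yaw: [0,0,-0.9,-0.9,-0.9,-0.9,-0.9,-0.9,-0.9,-0.9,-0.9,-0.9]

```text
clock: 9.6
tcp_pos: [0.6132, 0.3479, 0.099]
eef_rot: [0.403, 0.915, -0.002, -0.001]
contact_force: [-1.4, -0.0, -5.4]
gripper_width: 0.0215
finger_force: 45.0
```

>>> jog_arm:
  claw: [0,0,0,0,0,0,0,0,0,0,0,0]
  xyz:
    - [0,0,0]
    - [0,0,0]
    - [0,0,0]
    - [0,0,0]
    - [0,0,0]
    - [0,0,0]
    - [0,0,0]
    - [0,0,0]
    - [0,0,0]
    - [0,0,0]
    - [0,0,0]
    - [0,0,0]
  yaw: [-0.9,-0.9,-0.9,-0.9,-0.9,-0.9,-0.9,-0.9,-0.9,-0.9,-0.2,0]

```text
clock: 10.6
tcp_pos: [0.6139, 0.3479, 0.0992]
eef_rot: [0.049, 0.999, -0.001, -0.001]
contact_force: [0.5, -0.6, -4.2]
gripper_width: 0.0216
finger_force: 45.0
```

```bash
python3 -c "
from h import *
go(.6193,.0985,.12,174.5)"
```

```text
t 10.6 th 174.3 w 0.022 F 45.0 | yaw -0.03 shares [-0.15 -1.24 -0.1 ] minrows 6.0 q [-0.52  0.85] F [ 0.5 -0.6 -4.2] p [0.6139 0.3479 0.0992]
```

>>> jog_arm:
  claw: [0,0,0,0,0,0,0,0,0,0,0,0]
  xyz:
    - [0,-0.12,0]
    - [-0.02,-0.16,0]
    - [-0.02,-0.16,0]
    - [-0.02,-0.16,0]
    - [-0.02,-0.16,0]
    - [-0.02,-0.16,0]
    - [-0.02,-0.16,0]
    - [-0.02,-0.1,0]
    - [-0.01,-0.06,0]
    - [0,0,0]
    - [0,0,0.1]
    - [0,0,0]
  yaw: [0,0,0,0,0,0,0,0,0,0,0,0]

```text
clock: 11.6
tcp_pos: [0.6182, 0.1007, 0.0774]
eef_rot: [0.048, 0.999, 0.0, -0.003]
contact_force: [-2.0, 0.2, -5.4]
gripper_width: 0.0219
finger_force: 45.0
```

```bash
python3 -c "
from h import *
go(.6193,.0985,.045,174.5)"
```

```text
t 11.6 th 174.5 w 0.022 F 45.0 | yaw -0.00 shares [-0.01 -0.01  0.16] minrows 0.8 q [-0.17  1.2 ] F [-2.   0.2 -5.4] p [0.6182 0.1007 0.0774]
```

>>> jog_arm:
  claw: [0,0,0,0,0]
  xyz:
    - [-0.01,-0.01,0.08]
    - [0,0,0.06]
    - [0,0,0.015]
    - [0,0,0]
    - [0,0,0]
  yaw: [0,0,0,0,0]

```text
clock: 12.02
tcp_pos: [0.6222, 0.0976, 0.049]
eef_rot: [0.048, 0.999, 0.0, -0.0]
contact_force: [0.4, -0.0, -3.6]
gripper_width: 0.0216
finger_force: 45.0
```

>>> jog_arm:
  claw: [0,0]
  xyz:
    - [0,0,0.01]
    - [0,0,0]
  yaw: [0,0]

```text
clock: 12.18
tcp_pos: [0.6227, 0.097, 0.0474]
eef_rot: [0.049, 0.999, 0.0, 0.0]
contact_force: [-0.1, 0.1, -5.4]
gripper_width: 0.0217
finger_force: 45.0
```

>>> jog_arm:
  claw: [0,0,0]
  xyz:
    - [0.017,0.005,0.01]
    - [0,0,0.007]
    - [0,0,0]
  yaw: [0,0,0]

```text
clock: 12.43
tcp_pos: [0.6186, 0.0984, 0.0441]
eef_rot: [0.049, 0.999, 0.0, -0.0]
contact_force: [-2.8, 0.6, 1.1]
gripper_width: 0.0217
finger_force: 45.0
```

>>> jog_arm:
  claw: [0.5,0.5,0.5,0.5,0.5,0.5,0.5,0.5,0.5,0.5,0.5,0.5]
  xyz:
    - [0,0,0]
    - [0,0,0]
    - [0,0,0]
    - [0,0,0]
    - [0,0,0]
    - [0,0,-0.05]
    - [0,0,-0.1]
    - [0,0,-0.1]
    - [0,0,-0.1]
    - [0,0.1,0]
    - [0,0.16,0]
    - [0,0.16,0]
  yaw: [0,0,0,0,0,0,0,0,0,0.9,0.9,0.9]

```text
clock: 13.43
tcp_pos: [0.6347, 0.1802, 0.1153]
eef_rot: [0.159, 0.987, 0.0, 0.001]
contact_force: [0.3, 0.9, -0.5]
gripper_width: 0.0434
finger_force: 0.0
```

```bash
python3 -c "
from h import *
go(.546,.3456,.08,89.4)
t=snap('top','top4.png')
cv2.imwrite('pics/x.png',cv2.resize(t[130:270,130:360],None,fx=3.4,fy=3.4,interpolation=cv2.INTER_CUBIC)[:,:,::-1])"
```

```text
t 13.4 th 161.7 w 0.043 F 0.0 | yaw 15.76 shares [ 0.82 -0.45  0.18] minrows 4.6 q [-0.32  0.89] F [ 0.3  0.9 -0.5] p [0.6347 0.1802 0.1153]
```

View pics/x.png

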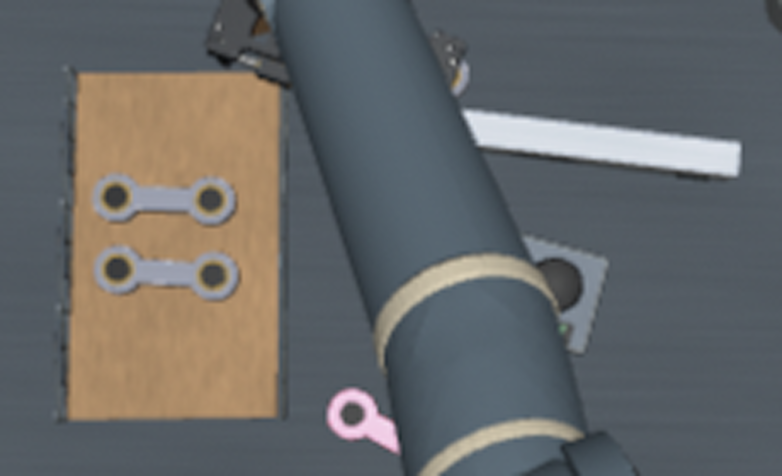

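The remaining two links lie undisturbed at (163,200) and (165,272). The first link's eye shows on the bar at (460,75), mostly hidden by the arm. Next is the middle link.

>>> jog_arm:
  claw: [0.5,0.5,0.5,0.5,0.5,0.5,0.5,0.5,0.5,0.5,0.5,0.5]
  xyz:
    - [0,0,0]
    - [0,0,0]
    - [0,0,0]
    - [0,0,0]
    - [0,0,0]
    - [0,0,0]
    - [0,0,0]
    - [0,0,0]
    - [0,0,0]
    - [0,0,0]
    - [0,0,0]
    - [0,0,0]
  yaw: [1,1,1,1,1,1,1,1,1,1,1,1]

```text
clock: 14.48
tcp_pos: [0.6342, 0.1807, 0.1143]
eef_rot: [0.596, 0.803, 0.0, 0.0]
contact_force: [0.1, 0.5, -0.1]
gripper_width: 0.0438
finger_force: 0.0
```

>>> jog_arm:
  claw: [0.5,0.5,0.5,0.5,0.5,0.5,0.5,0.5,0.5,0.5,0.5,0.5]
  xyz:
    - [0,0,0]
    - [0,0,0]
    - [0,0,0]
    - [0,0,0]
    - [0.1,-0.05,0]
    - [0.16,-0.1,0]
    - [0.16,-0.1,0.03]
    - [0.16,-0.1,0.05]
    - [0.16,-0.07,0.05]
    - [0.06,-0.03,0.05]
    - [0,0,0]
    - [0,0,0]
  yaw: [0.9,0.9,0.9,0.9,0,0,0,0,0,0,0,0]

```text
clock: 15.48
tcp_pos: [0.5422, 0.3399, 0.0773]
eef_rot: [0.703, 0.711, -0.0, 0.0]
contact_force: [1.5, -0.2, -1.1]
gripper_width: 0.0434
finger_force: 0.0
```

```bash
python3 -c "
from h import *
go(.546,.3456,.0095,89.4)"
```

```text
t 15.5 th 90.7 w 0.043 F 0.0 | yaw 0.27 shares [0.03 0.02 0.34] minrows 1.6 q [-0.81 -0.46] F [ 1.5 -0.2 -1.1] p [0.5422 0.3399 0.0773]
```

>>> jog_arm:
  claw: [0.5,0.5,0.5,0.5,0.5,0.5,0.5]
  xyz:
    - [0.02,0.015,0.05]
    - [0,0,0.1]
    - [0,0,0.08]
    - [0,0,0.06]
    - [0,0,0.03]
    - [0,0,0]
    - [0,0,0]
  yaw: [0.27,0,0,0,0,0,0]

```text
clock: 16.07
tcp_pos: [0.5464, 0.3431, 0.0137]
eef_rot: [0.712, 0.702, 0.0, 0.0]
contact_force: [-0.0, 1.4, 0.0]
gripper_width: 0.0435
finger_force: 0.0
```

```bash
python3 -c "
from h import *
go(.546,.3456,.009,89.4)"
```

```text
t 16.1 th 89.2 w 0.044 F 0.0 | yaw -0.04 shares [ 0.01 -0.    0.02] minrows 0.1 q [-0.79 -0.46] F [-0.   1.4  0. ] p [0.5464 0.3431 0.0137]
```

>>> jog_arm:
  claw: [0.5,0.5,0,0,0,0,0,0,0,0,0,0]
  xyz:
    - [0.01,0,0.02]
    - [0,0,0]
    - [0,0,0]
    - [0,0,0]
    - [0,0,0]
    - [0,0,0]
    - [0,0,0]
    - [0,0,0]
    - [0,0,0]
    - [0,0,0]
    - [0,0,0]
    - [0,0,0]
  yaw: [0,0,0,0,0,0,0,0,0,0,0,0]
  newtons: 45

```text
clock: 17.07
tcp_pos: [0.5463, 0.3458, 0.0099]
eef_rot: [0.712, 0.703, 0.001, 0.0]
contact_force: [2.9, 0.1, 1.5]
gripper_width: 0.0212
finger_force: 45.0
```

>>> jog_arm:
  claw: [0,0,0,0,0,0,0,0,0,0,0,0]
  xyz:
    - [0,0,-0.05]
    - [0,0,-0.1]
    - [0,0,-0.1]
    - [0,0,-0.1]
    - [0,0,-0.1]
    - [0,0,0]
    - [0,0,0]
    - [0,0,0]
    - [0,0,0]
    - [0,0,0]
    - [0,0,0]
    - [0,0,0]
  yaw: [0,0,-0.9,-0.9,-0.9,-0.9,-0.9,-0.9,-0.9,-0.9,-0.9,-0.9]

```text
clock: 18.07
tcp_pos: [0.5435, 0.3449, 0.0986]
eef_rot: [0.417, 0.909, -0.002, -0.001]
contact_force: [-0.3, 0.1, -4.5]
gripper_width: 0.0215
finger_force: 45.0
```

>>> jog_arm:
  claw: [0,0,0,0,0,0,0,0,0,0,0,0]
  xyz:
    - [0,0,0]
    - [0,0,0]
    - [0,0,0]
    - [0,0,0]
    - [0,0,0]
    - [0,0,0]
    - [0,0,0]
    - [0,0,0]
    - [0,0,0]
    - [0,0,0]
    - [0,0,0]
    - [0,0,0]
  yaw: [-0.9,-0.9,-0.9,-0.9,-0.9,-0.9,-0.9,-0.9,-0.9,-0.9,-0.4,0]

```text
clock: 19.07
tcp_pos: [0.5439, 0.3447, 0.0986]
eef_rot: [0.055, 0.998, -0.001, -0.002]
contact_force: [0.0, 0.3, -5.6]
gripper_width: 0.0218
finger_force: 45.0
```

```bash
python3 -c "
from h import *
go(.6097,-.001,.1,174.5)"
```

```text
t 19.1 th 173.7 w 0.022 F 45.0 | yaw -0.18 shares [-0.49 -1.69 -0.01] minrows 8.4 q [-0.55  0.77] F [ 0.   0.3 -5.6] p [0.5439 0.3447 0.0986]
```

>>> jog_arm:
  claw: [0,0,0,0,0,0,0,0,0,0,0,0]
  xyz:
    - [-0.03,-0.1,0]
    - [-0.05,-0.17,0]
    - [-0.05,-0.17,0]
    - [-0.05,-0.17,0]
    - [-0.05,-0.17,0]
    - [-0.05,-0.17,0]
    - [-0.05,-0.17,0]
    - [-0.05,-0.17,0]
    - [-0.05,-0.17,0]
    - [-0.04,-0.15,0]
    - [-0.02,-0.08,0]
    - [0,0,0]
  yaw: [-0.18,0,0,0,0,0,0,0,0,0,0,0]

```text
clock: 20.07
tcp_pos: [0.6094, -0.0075, 0.099]
eef_rot: [0.053, 0.999, -0.002, -0.001]
contact_force: [0.1, -0.5, -3.9]
gripper_width: 0.0213
finger_force: 45.0
```

>>> jog_arm:
  claw: [0,0,0,0]
  xyz:
    - [0,0,0.05]
    - [0,0,0.1]
    - [0,0,0.05]
    - [0,0,0]
  yaw: [0,0,0,0]

```text
clock: 20.4
tcp_pos: [0.6068, 0.0016, 0.0561]
eef_rot: [0.047, 0.999, 0.0, -0.004]
contact_force: [-0.4, 0.8, -4.7]
gripper_width: 0.0216
finger_force: 45.0
```

```bash
python3 -c "
from h import *
go(.6097,-.001,.044,174.5)"
```

```text
t 20.4 th 174.6 w 0.022 F 45.0 | yaw 0.02 shares [-0.02 -0.01  0.06] minrows 0.3 q [-0.02  1.36] F [-0.4  0.8 -4.7] p [0.6068 0.0016 0.0561]
```

>>> jog_arm:
  claw: [0,0,0,0]
  xyz:
    - [0,0,0.03]
    - [0,0,0.01]
    - [0,0,0]
    - [0,0,0]
  yaw: [0,0,0,0]

```text
clock: 20.73
tcp_pos: [0.6105, 0.0, 0.0519]
eef_rot: [0.048, 0.999, 0.0, 0.0]
contact_force: [0.2, -0.2, -3.2]
gripper_width: 0.0212
finger_force: 45.0
```

```bash
python3 -c "
from h import *
go(.6097,-.001,.044,174.5)"
```

```text
t 20.7 th 174.5 w 0.021 F 45.0 | yaw -0.01 shares [ 0.   -0.01  0.04] minrows 0.2 q [-0.02  1.36] F [ 0.2 -0.2 -3.2] p [0.6105 0.     0.0519]
```

>>> jog_arm:
  claw: [0,0,0,0]
  xyz:
    - [0,0,0.02]
    - [0,0,0.01]
    - [0,0,0.007]
    - [0,0,0]
  yaw: [0,0,0,0]

```text
clock: 21.07
tcp_pos: [0.6101, -0.0003, 0.044]
eef_rot: [0.048, 0.999, 0.0, -0.0]
contact_force: [0.5, 0.3, -5.1]
gripper_width: 0.0218
finger_force: 45.0
```

>>> jog_arm:
  claw: [0,0]
  xyz:
    - [0,0,0.006]
    - [0,0,0]
  yaw: [0,0]

```text
clock: 21.23
tcp_pos: [0.6103, -0.0003, 0.0439]
eef_rot: [0.048, 0.999, 0.0, 0.0]
contact_force: [-2.5, -0.3, 3.0]
gripper_width: 0.0213
finger_force: 45.0
```

>>> jog_arm:
  claw: [0.5,0.5,0.5,0.5,0.5,0.5,0.5,0.5,0.5,0.5,0.5,0.5]
  xyz:
    - [0,0,0]
    - [0,0,0]
    - [0,0,0]
    - [0,0,0]
    - [0,0,0]
    - [0,0,-0.05]
    - [0,0,-0.1]
    - [0,0,-0.1]
    - [0,0,-0.1]
    - [0,0.1,0]
    - [0,0.16,0]
    - [0,0.16,0]
  yaw: [0,0,0,0,0,0,0,0,0,0.9,0.9,0.9]

```text
clock: 22.23
tcp_pos: [0.6255, 0.0818, 0.1145]
eef_rot: [0.159, 0.987, 0.0, 0.001]
contact_force: [-0.8, 0.2, -1.0]
gripper_width: 0.0434
finger_force: 0.0
```

>>> jog_arm:
  claw: [0.5,0.5,0.5,0.5,0.5,0.5,0.5,0.5,0.5,0.5,0.5,0.5]
  xyz:
    - [0,0.1,0]
    - [0,0,0]
    - [0,0,0]
    - [0,0,0]
    - [0,0,0]
    - [0,0,0]
    - [0,0,0]
    - [0,0,0]
    - [0,0,0]
    - [0,0,0]
    - [0,0,0]
    - [0,0,0]
  yaw: [1,1,1,1,1,1,1,1,1,1,1,1]

```text
clock: 23.23
tcp_pos: [0.6314, 0.1015, 0.1137]
eef_rot: [0.596, 0.803, 0.0, 0.0]
contact_force: [1.2, -0.8, 0.1]
gripper_width: 0.0437
finger_force: 0.0
```

```bash
python3 -c "
from h import *
go(.478,.3404,.08,87.8)"
```

```text
t 23.2 th 106.9 w 0.044 F 0.0 | yaw 4.16 shares [ 1.16 -0.81  0.17] minrows 6.9 q [-0.37  0.18] F [ 1.2 -0.8  0.1] p [0.6314 0.1015 0.1137]
```

>>> jog_arm:
  claw: [0.5,0.5,0.5,0.5,0.5,0.5,0.5,0.5,0.5,0.5,0.5,0.5]
  xyz:
    - [0,0,0]
    - [0,0,0]
    - [0,0,0]
    - [0,0,0]
    - [0.1,-0.07,0]
    - [0.16,-0.11,0]
    - [0.16,-0.11,0]
    - [0.16,-0.11,0]
    - [0.16,-0.11,0]
    - [0.16,-0.11,0]
    - [0.16,-0.11,0.07]
    - [0.1,-0.07,0.1]
  yaw: [1,1,1,1,0.2,0,0,0,0,0,0,0]

```text
clock: 24.23
tcp_pos: [0.4783, 0.3448, 0.0812]
eef_rot: [0.719, 0.695, 0.003, -0.001]
contact_force: [0.3, 1.2, -0.0]
gripper_width: 0.0434
finger_force: 0.0
```

>>> jog_arm:
  claw: [0.5,0.5,0.5,0.5,0.5]
  xyz:
    - [0,0,0.05]
    - [0,0,0.05]
    - [0,0,0]
    - [0,0,0]
    - [0,0,0]
  yaw: [0,0,0,0,0]

```text
clock: 24.65
tcp_pos: [0.4816, 0.3377, 0.0598]
eef_rot: [0.721, 0.692, 0.001, 0.0]
contact_force: [-0.1, -0.8, 0.2]
gripper_width: 0.0438
finger_force: 0.0
```

```bash
python3 - <<'E'
from h import *
go(.478,.3404,.0095,87.8)
E
```

```text
t 24.6 th 87.7 w 0.044 F 0.0 | yaw -0.03 shares [ 0.01 -0.02  0.25] minrows 1.2 q [-0.86 -0.57] F [-0.1 -0.8  0.2] p [0.4816 0.3377 0.0598]
```

>>> jog_arm:
  claw: [0.5,0.5,0.5,0.5,0.5,0.5,0.5]
  xyz:
    - [0.01,-0.015,0.08]
    - [0,0,0.08]
    - [0,0,0.06]
    - [0,0,0.02]
    - [0,0,0]
    - [0,0,0]
    - [0,0,0]
  yaw: [0,0,0,0,0,0,0]

```text
clock: 25.23
tcp_pos: [0.4778, 0.3413, 0.0118]
eef_rot: [0.721, 0.693, 0.001, 0.0]
contact_force: [0.6, 0.1, 0.8]
gripper_width: 0.0436
finger_force: 0.0
```

```bash
python3 - <<'E'
from h import *
go(.478,.3404,.0095,87.8)
E
```

```text
t 25.2 th 87.8 w 0.044 F 0.0 | yaw -0.00 shares [-0.    0.    0.01] minrows 0.1 q [-0.85 -0.56] F [0.6 0.1 0.8] p [0.4778 0.3413 0.0118]
```

>>> jog_arm:
  claw: [0.5,0,0,0,0,0,0,0,0,0,0,0]
  xyz:
    - [0,0,0.01]
    - [0,0,0]
    - [0,0,0]
    - [0,0,0]
    - [0,0,0]
    - [0,0,0]
    - [0,0,0]
    - [0,0,0]
    - [0,0,0]
    - [0,0,0]
    - [0,0,0]
    - [0,0,0]
  yaw: [0,0,0,0,0,0,0,0,0,0,0,0]
  newtons: 45

```text
clock: 26.23
tcp_pos: [0.4775, 0.3412, 0.0091]
eef_rot: [0.72, 0.693, 0.0, 0.0]
contact_force: [1.9, 1.1, 0.4]
gripper_width: 0.0216
finger_force: 45.0
```

>>> jog_arm:
  claw: [0,0,0,0,0,0,0,0,0,0,0,0]
  xyz:
    - [0,0,-0.05]
    - [0,0,-0.1]
    - [0,0,-0.1]
    - [0,0,-0.1]
    - [0,0,-0.1]
    - [0,0,0]
    - [0,0,0]
    - [0,0,0]
    - [0,0,0]
    - [0,0,0]
    - [0,0,0]
    - [0,0,0]
  yaw: [0,0,-0.9,-0.9,-0.9,-0.9,-0.9,-0.9,-0.9,-0.9,-0.9,-0.9]

```text
clock: 27.23
tcp_pos: [0.4751, 0.3404, 0.0985]
eef_rot: [0.428, 0.904, -0.002, -0.001]
contact_force: [0.2, -0.6, -3.2]
gripper_width: 0.0217
finger_force: 45.0
```

>>> jog_arm:
  claw: [0,0,0,0,0,0,0,0,0,0,0,0]
  xyz:
    - [0,0,0]
    - [0,0,0]
    - [0,0,0]
    - [0,0,0]
    - [0,0,0]
    - [0,0,0]
    - [0,0,0]
    - [0,0,0]
    - [0,0,0]
    - [0,0,0]
    - [0,0,0]
    - [0,0,0]
  yaw: [-0.9,-0.9,-0.9,-0.9,-0.9,-0.9,-0.9,-0.9,-0.9,-0.9,-0.9,0]

```text
clock: 28.23
tcp_pos: [0.4754, 0.3403, 0.0985]
eef_rot: [0.048, 0.999, -0.001, -0.001]
contact_force: [-0.6, 0.3, -3.9]
gripper_width: 0.0216
finger_force: 45.0
```

```bash
python3 -c "
from h import *
go(.6001,-.1005,.1,174.5)"
```

```text
t 28.2 th 174.5 w 0.022 F 45.0 | yaw 0.01 shares [-0.83 -2.13 -0.01] minrows 11.0 q [-0.6   0.71] F [-0.6  0.3 -3.9] p [0.4754 0.3403 0.0985]
```

>>> jog_arm:
  claw: [0,0,0,0,0,0,0,0,0,0,0,0]
  xyz:
    - [-0.06,-0.08,0]
    - [-0.1,-0.15,0]
    - [-0.1,-0.15,0]
    - [-0.1,-0.15,0]
    - [-0.1,-0.15,0]
    - [-0.1,-0.15,0]
    - [-0.1,-0.15,0]
    - [-0.03,-0.18,0]
    - [-0.03,-0.18,0]
    - [-0.03,-0.18,0]
    - [-0.03,-0.18,0]
    - [-0.03,-0.18,0]
  yaw: [0,0,0,0,0,0,0,0,0,0,0,0]

```text
clock: 29.23
tcp_pos: [0.6005, -0.0502, 0.0986]
eef_rot: [0.049, 0.999, 0.0, -0.001]
contact_force: [0.4, -0.2, -3.5]
gripper_width: 0.0216
finger_force: 45.0
```

>>> jog_arm:
  claw: [0,0,0,0]
  xyz:
    - [-0.02,-0.15,0]
    - [0,-0.08,0]
    - [0,0,0]
    - [0,0,0]
  yaw: [0,0,0,0]

```text
clock: 29.57
tcp_pos: [0.6002, -0.0959, 0.0986]
eef_rot: [0.05, 0.999, 0.0, -0.001]
contact_force: [0.5, 0.4, -2.3]
gripper_width: 0.0214
finger_force: 45.0
```

```bash
python3 -c "
from h import *
go(.6001,-.1005,.044,174.5)"
```

```text
t 29.6 th 174.2 w 0.021 F 45.0 | yaw -0.06 shares [-0.   -0.02  0.27] minrows 1.3 q [0.12 1.53] F [ 0.5  0.4 -2.3] p [ 0.6002 -0.0959  0.0986]
```

>>> jog_arm:
  claw: [0,0,0,0,0,0,0]
  xyz:
    - [0,-0.02,0.08]
    - [0,0,0.08]
    - [0,0,0.06]
    - [0,0,0.03]
    - [0,0,0.01]
    - [0,0,0]
    - [0,0,0]
  yaw: [0,0,0,0,0,0,0]

```text
clock: 30.15
tcp_pos: [0.6015, -0.0984, 0.0474]
eef_rot: [0.048, 0.999, 0.0, 0.0]
contact_force: [0.6, 0.5, -3.7]
gripper_width: 0.0216
finger_force: 45.0
```

>>> jog_arm:
  claw: [0,0,0]
  xyz:
    - [0,0,0.01]
    - [0,0,0]
    - [0,0,0]
  yaw: [0,0,0]

```text
clock: 30.4
tcp_pos: [0.6012, -0.099, 0.0453]
eef_rot: [0.048, 0.999, 0.0, 0.0]
contact_force: [0.7, 0.4, -2.8]
gripper_width: 0.0213
finger_force: 45.0
```

>>> jog_arm:
  claw: [0,0,0,0]
  xyz:
    - [0,0,0.008]
    - [0,0,0]
    - [0,0,0.005]
    - [0,0,0]
  yaw: [0,0,0,0]

```text
clock: 30.73
tcp_pos: [0.601, -0.099, 0.0431]
eef_rot: [0.048, 0.999, 0.0, -0.0]
contact_force: [-2.1, 0.9, 3.8]
gripper_width: 0.0217
finger_force: 45.0
```

>>> jog_arm:
  claw: [0.5,0.5,0.5,0.5,0.5,0.5,0.5,0.5,0.5,0.5,0.5,0.5]
  xyz:
    - [0,0,0]
    - [0,0,0]
    - [0,0,0]
    - [0,0,0]
    - [0,0,0]
    - [0,0,-0.05]
    - [0,0,-0.1]
    - [0,0,-0.1]
    - [0,0,-0.1]
    - [0,0,-0.1]
    - [0,0,-0.1]
    - [0,0,0]
  yaw: [0,0,0,0,0,0,0,0,0,0,0,0]

```text
clock: 31.73
tcp_pos: [0.6039, -0.0993, 0.1574]
eef_rot: [0.048, 0.999, -0.0, 0.004]
contact_force: [1.1, -0.7, 0.2]
gripper_width: 0.0437
finger_force: 0.0
```

```bash
python3 - <<'E'
from h import *
go(.468,-.005,.12,174.5)
t=snap('top','top5.png'); s=snap('scene','scene5.png')
a=cv2.resize(t[130:270,225:375],None,fx=2.66,fy=2.66,interpolation=cv2.INTER_CUBIC)
b=cv2.resize(s[160:290,150:300],None,fx=2.66,fy=2.66,interpolation=cv2.INTER_CUBIC)
c=np.zeros((380,800,3),np.uint8); c[:a.shape[0],:399]=a; c[:b.shape[0],400:799]=b
cv2.imwrite('pics/c6.png',c[:,:,::-1])
E
```

```text
t 31.7 th 174.4 w 0.044 F 0.0 | yaw -0.01 shares [0.72 0.4  0.19] minrows 4.1 q [0.13 1.55] F [ 1.1 -0.7  0.2] p [ 0.6039 -0.0993  0.1574]
```

View pics/c6.png

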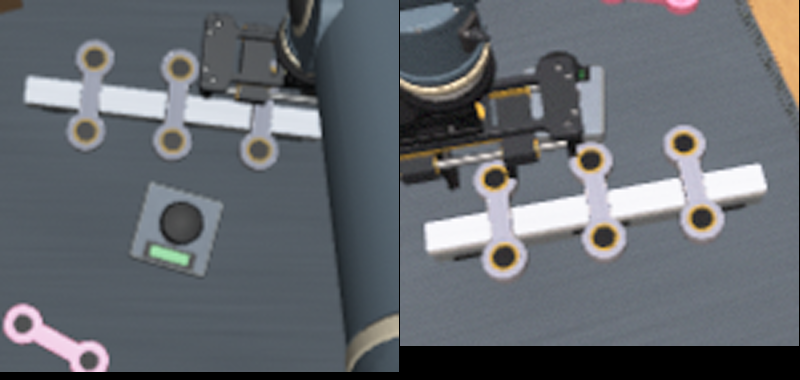

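Both views show all three links lying flat and crosswise on the bar, in the left panel at (90,95), (177,104) and (262,125). The plunger head is at (182,222). Next I'll press it with closed fingers.

>>> jog_arm:
  claw: [0,0,0,0,0,0,0,0,0,0]
  xyz:
    - [0.07,0.04,0]
    - [0.13,0.07,0]
    - [0.13,0.07,0]
    - [0.13,0.07,0]
    - [0.13,0.07,0]
    - [0.11,0.06,0]
    - [0.03,0.02,0.05]
    - [0,0,0.1]
    - [0,0,0]
    - [0,0,0]
  yaw: [0,0,0,0,0,0,0,0,0,0]

```text
clock: 32.67
tcp_pos: [0.4621, -0.0053, 0.1211]
eef_rot: [0.048, 0.999, -0.0, -0.002]
contact_force: [0.0, 0.5, 0.7]
gripper_width: 0.0006
finger_force: 0.0
```

```bash
python3 - <<'E'
from h import *
go(.468,-.005,.095,174.5)
E
```

```text
t 32.7 th 174.5 w 0.001 F 0.0 | yaw -0.01 shares [-0.03  0.    0.13] minrows 0.6 q [0.01 1.36] F [0.  0.5 0.7] p [ 0.4621 -0.0053  0.1211]
```

>>> jog_arm:
  claw: [0,0,0,0,0,0]
  xyz:
    - [-0.01,0,0.08]
    - [0,0,0.06]
    - [0,0,0.04]
    - [0,0,0.02]
    - [0,0,0]
    - [0,0,0]
  yaw: [0,0,0,0,0,0]

```text
clock: 33.17
tcp_pos: [0.4664, -0.0057, 0.0832]
eef_rot: [0.049, 0.999, -0.0, 0.001]
contact_force: [-0.8, -1.3, 5.0]
gripper_width: 0.0004
finger_force: 2.7
```

>>> jog_arm:
  claw: [0,0,0]
  xyz:
    - [0,0,0.03]
    - [0,0,0]
    - [0,0,0]
  yaw: [0,0,0]

```text
clock: 33.42
tcp_pos: [0.4665, -0.0057, 0.0775]
eef_rot: [0.049, 0.999, -0.0, 0.001]
contact_force: [-0.7, -0.1, 7.5]
gripper_width: 0.0005
finger_force: 3.7
```

>>> jog_arm:
  claw: [0,0,0,0]
  xyz:
    - [0,0,0.02]
    - [0,0,0.015]
    - [0,0,0.005]
    - [0,0,0]
  yaw: [0,0,0,0]

```text
clock: 33.75
tcp_pos: [0.4666, -0.0057, 0.0719]
eef_rot: [0.049, 0.999, -0.0, 0.001]
contact_force: [-6.4, -1.1, 28.9]
gripper_width: 0.0005
finger_force: 14.6
```

>>> jog_arm:
  claw: [0,0,0]
  xyz:
    - [0,0,0.01]
    - [0,0,0]
    - [0,0,0]
  yaw: [0,0,0]

```text
clock: 34.0
tcp_pos: [0.4667, -0.0057, 0.0717]
eef_rot: [0.049, 0.999, -0.0, 0.001]
contact_force: [-12.8, -1.2, 46.0]
gripper_width: 0.0004
finger_force: 23.0
```

The plunger is at its stop: z stays at 0.0717 while the force climbs from 29 to 46 N. I'll let it up and check the links.

>>> jog_arm:
  claw: [0,0,0,0,0.5,0.5,0.5,0.5,0.5,0.5]
  xyz:
    - [0,0,-0.05]
    - [0,0,-0.1]
    - [0,0,-0.12]
    - [0,0,-0.12]
    - [0,0,0]
    - [0,0,0]
    - [0,0,0]
    - [0,0,0]
    - [0,0,0]
    - [0,0,0]
  yaw: [0,0,0,0,0,0,0,0,0,0]

```text
clock: 34.83
tcp_pos: [0.4647, -0.0054, 0.1434]
eef_rot: [0.048, 0.999, -0.0, -0.001]
contact_force: [0.4, -0.3, 1.0]
gripper_width: 0.0326
finger_force: 0.0
```

```bash
cat >> h.py <<'E'
def holes(n,pts,z):
    "refine dark hole centres near expected world points; returns world xy"
    im=cv2.cvtColor(ctrl.read_camera(n),cv2.COLOR_RGB2GRAY); out=[]
    for p,zz in zip(pts,np.broadcast_to(z,len(pts))):
        u,v=proj(n,[*p,zz])[0]; r=7; x0,y0=int(round(u))-r,int(round(v))-r
        w=np.clip(110.-cv2.GaussianBlur(im,(3,3),0)[y0:y0+2*r+1,x0:x0+2*r+1],0,None)
        k=cv2.connectedComponentsWithStats((w>20).astype(np.uint8))
        if k[0]<2: out.append((None,0)); continue
        i=1+np.argmax(k[2][1:,4]); m=w*(k[1]==i); yy,xx=np.mgrid[:2*r+1,:2*r+1]
        out.append((at(n,x0+(m*xx).sum()/m.sum(),y0+(m*yy).sum()/m.sum(),zz)[:2].round(4),int(k[2][i,4])))
    return out
E
python3 - <<'E'
from h import *
go(.601,-.099,.1,174.5)
a=np.radians(-5.5); e=.043*np.array([np.cos(a),np.sin(a)])
for n in('top','scene'):
    L=[np.array(c)+s*e for c in((.601,-.099),(.6103,-.0003),(.6186,.0984)) for s in(1,-1)]
    print(n,holes(n,L,.058))
E
```

```text
t 34.8 th 174.5 w 0.033 F 0.0 | yaw -0.01 shares [-0.72 -0.4   0.22] minrows 4.1 q [0.01 1.36] F [ 0.4 -0.3  1. ] p [ 0.4647 -0.0054  0.1434]
top [(array([ 0.6428, -0.1036]), 24), (array([ 0.5642, -0.1114]), 34), (array([ 0.6508, -0.0048]), 23), (array([0.5548, 0.008 ]), 48), (array([0.66  , 0.0939]), 24), (array([0.574 , 0.1015]), 22)]
scene [(array([ 0.6435, -0.1009]), 42), (array([ 0.5576, -0.0928]), 35), (array([ 0.6517, -0.0024]), 37), (array([0.5659, 0.0064]), 33), (array([0.6605, 0.0966]), 37), (array([0.575 , 0.1049]), 30)]
```

>>> jog_arm:
  claw: [0.5,0.5,0.5,0.5,0.5,0.5,0.5,0.5,0.5,0.5,0.5,0.5]
  xyz:
    - [-0.06,-0.03,0]
    - [-0.13,-0.07,0]
    - [-0.13,-0.07,0]
    - [-0.13,-0.07,0]
    - [-0.13,-0.07,0]
    - [-0.1,-0.06,0]
    - [-0.03,-0.02,0.1]
    - [0,0,0.1]
    - [0,0,0.1]
    - [0,0,0]
    - [0,0,0]
    - [0,0,0]
  yaw: [0,0,0,0,0,0,0,0,0,0,0,0]

```text
clock: 35.93
tcp_pos: [0.6002, -0.0971, 0.0851]
eef_rot: [0.048, 0.999, -0.0, 0.001]
contact_force: [-0.4, -0.0, 0.2]
gripper_width: 0.0434
finger_force: 0.0
```

```bash
python3 - <<'E'
from h import *
go(.601,-.099,.044,174.5)
E
```

```text
t 35.9 th 174.5 w 0.043 F 0.0 | yaw -0.01 shares [-0.   -0.01  0.21] minrows 1.0 q [0.13 1.54] F [-0.4 -0.   0.2] p [ 0.6002 -0.0971  0.0851]
```

>>> jog_arm:
  claw: [0.5,0.5,0.5,0.5,0.5,0,0,0,0,0,0,0]
  xyz:
    - [0,-0.01,0.08]
    - [0,0,0.08]
    - [0,0,0.04]
    - [0,0,0]
    - [0,0,0]
    - [0,0,0]
    - [0,0,0]
    - [0,0,0]
    - [0,0,0]
    - [0,0,0]
    - [0,0,0]
    - [0,0,0]
  yaw: [0,0,0,0,0,0,0,0,0,0,0,0]
  newtons: 45

```text
clock: 36.93
tcp_pos: [0.5993, -0.0988, 0.0448]
eef_rot: [0.048, 0.999, 0.0, 0.0]
contact_force: [-0.9, -0.5, 3.6]
gripper_width: 0.0212
finger_force: 45.0
```

>>> jog_arm:
  claw: [0,0,0,0]
  xyz:
    - [0,0,0]
    - [0,0,0]
    - [0,0,-0.05]
    - [0,0,-0.05]
  yaw: [0,0,0,0]

```text
clock: 37.27
tcp_pos: [0.5975, -0.0985, 0.0634]
eef_rot: [0.048, 0.999, 0.0, -0.002]
contact_force: [-0.6, 0.0, -3.4]
gripper_width: 0.0215
finger_force: 45.0
```

```bash
python3 - <<'E'
from h import *
go(.496-.088,-.336+.006,.1,86.3)
E
```

```text
t 37.3 th 174.5 w 0.022 F 45.0 | yaw 19.23 shares [-1.22 -0.87 -0.18] minrows 7.2 q [0.13 1.54] F [-0.6  0.  -3.4] p [ 0.5975 -0.0985  0.0634]
```

>>> jog_arm:
  claw: [0,0,0,0,0,0,0,0,0,0,0,0]
  xyz:
    - [0,0,-0.1]
    - [0,0,-0.15]
    - [0,0,0]
    - [0,0,0]
    - [0,0,0]
    - [0,0,0]
    - [0,0,0]
    - [0,0,0]
    - [0,0,0]
    - [0,0,0]
    - [0,0,0]
    - [0,0,0]
  yaw: [0,0,0.9,0.9,0.9,0.9,0.9,0.9,0.9,0.9,0.9,0.9]

```text
clock: 38.27
tcp_pos: [0.5985, -0.0986, 0.1144]
eef_rot: [0.399, 0.917, 0.0, -0.0]
contact_force: [-0.2, -0.3, -2.7]
gripper_width: 0.0215
finger_force: 45.0
```

>>> jog_arm:
  claw: [0,0,0,0,0,0,0,0,0,0,0,0]
  xyz:
    - [0,0,0]
    - [0,0,0]
    - [0,0,0]
    - [0,0,0]
    - [0,0,0]
    - [0,0,0]
    - [0,0,0]
    - [0,0,0]
    - [0,0,0]
    - [0,0,0]
    - [0,0,0]
    - [0,0,0]
  yaw: [0.9,0.9,0.9,0.9,0.9,0.9,0.9,0.9,0.9,0.9,0.9,0]

```text
clock: 39.27
tcp_pos: [0.5986, -0.0983, 0.1143]
eef_rot: [0.721, 0.693, -0.0, -0.0]
contact_force: [-1.0, -0.5, -2.8]
gripper_width: 0.0213
finger_force: 45.0
```

```bash
python3 - <<'E'
from h import *
go(.496-.088,-.336+.006,.1,86.3)
E
```

```text
t 39.3 th 87.8 w 0.021 F 45.0 | yaw 0.32 shares [-1.22 -0.88  0.07] minrows 7.2 q [-0.14  0.23] F [-1.  -0.5 -2.8] p [ 0.5986 -0.0983  0.1143]
```

>>> jog_arm:
  claw: [0,0,0,0,0,0,0,0,0,0,0,0]
  xyz:
    - [-0.08,-0.06,0]
    - [-0.14,-0.1,0]
    - [-0.14,-0.1,0]
    - [-0.14,-0.1,0]
    - [-0.14,-0.1,0]
    - [-0.14,-0.1,0]
    - [-0.14,-0.1,0]
    - [-0.14,-0.1,0]
    - [-0.1,-0.08,0]
    - [-0.06,-0.04,0]
    - [0,0,0]
    - [0,0,0]
  yaw: [0.32,0,0,0,0,0,0,0,0,0,0,0]

```text
clock: 40.27
tcp_pos: [0.4074, -0.332, 0.1146]
eef_rot: [0.73, 0.684, 0.0, -0.0]
contact_force: [-0.1, -0.5, -3.2]
gripper_width: 0.0211
finger_force: 45.0
```

```bash
python3 - <<'E'
from h import *
go(.408,-.33,.05,86.3)
E
```

```text
t 40.3 th 86.3 w 0.021 F 45.0 | yaw -0.00 shares [0.01 0.   0.32] minrows 1.5 q [0.29 0.73] F [-0.1 -0.5 -3.2] p [ 0.4074 -0.332   0.1146]
```

>>> jog_arm:
  claw: [0,0,0,0,0,0,0]
  xyz:
    - [0.01,0,0.08]
    - [0,0,0.1]
    - [0,0,0.08]
    - [0,0,0.05]
    - [0,0,0.01]
    - [0,0,0]
    - [0,0,0]
  yaw: [0,0,0,0,0,0,0]

```text
clock: 40.85
tcp_pos: [0.4092, -0.3294, 0.0509]
eef_rot: [0.729, 0.685, 0.0, 0.001]
contact_force: [0.1, -0.6, -3.7]
gripper_width: 0.0213
finger_force: 45.0
```

>>> jog_arm:
  claw: [0,0,0]
  xyz:
    - [0,0,0.01]
    - [0,0,0]
    - [0,0,0]
  yaw: [0,0,0]

```text
clock: 41.1
tcp_pos: [0.4087, -0.3295, 0.0488]
eef_rot: [0.729, 0.684, 0.0, 0.0]
contact_force: [-0.5, -0.2, -2.9]
gripper_width: 0.0214
finger_force: 45.0
```

>>> jog_arm:
  claw: [0,0,0,0]
  xyz:
    - [0,0,0.008]
    - [0,0,0]
    - [0,0,0.008]
    - [0,0,0]
  yaw: [0,0,0,0]

```text
clock: 41.43
tcp_pos: [0.4086, -0.3295, 0.0456]
eef_rot: [0.729, 0.684, 0.0, 0.0]
contact_force: [-0.3, 1.5, 3.2]
gripper_width: 0.0215
finger_force: 45.0
```

>>> jog_arm:
  claw: [0.28,0.28,0.3,0.35,0.4,0.45,0.45,0.45,0.45,0.45,0.45,0.45]
  xyz:
    - [0,0,0]
    - [0,0,0]
    - [0,0,0]
    - [0,0,0]
    - [0,0,0]
    - [0,0,0]
    - [0,0,-0.04]
    - [0,0,-0.1]
    - [0,0,-0.1]
    - [0,0,-0.1]
    - [0,0,-0.1]
    - [0,0,0]
  yaw: [0,0,0,0,0,0,0,0,0,0,0,0]

```text
clock: 42.43
tcp_pos: [0.4108, -0.3313, 0.1375]
eef_rot: [0.729, 0.684, 0.001, 0.004]
contact_force: [-0.2, -0.3, 0.2]
gripper_width: 0.0389
finger_force: 0.0
```

>>> jog_arm:
  claw: [0.45,0.45,0.45,0.45,0.45,0.45,0.45,0.45,0.45,0.45,0.45,0.45]
  xyz:
    - [0,0,0]
    - [0,0,0]
    - [0,0,0]
    - [0,0,0]
    - [0,0,0]
    - [0,0,0]
    - [0,0,0]
    - [0,0,0]
    - [0,0,0]
    - [0,0,0]
    - [0,0,0]
    - [0,0,0]
  yaw: [-1,-1,-1,-1,-1,-1,-1,-1,-1,-1,-1,-1]

```text
clock: 43.43
tcp_pos: [0.4084, -0.3293, 0.1331]
eef_rot: [0.329, 0.944, 0.0, 0.0]
contact_force: [0.5, 0.3, 0.5]
gripper_width: 0.039
finger_force: 0.0
```

```bash
python3 - <<'E'
from h import *
go(.6103,-.0003,.12,174.5)
t=snap('top','top7.png'); s=snap('scene','scene7.png')
a=cv2.resize(t[130:280,225:445],None,fx=1.8,fy=1.8,interpolation=cv2.INTER_CUBIC)
b=cv2.resize(s[160:300,40:290],None,fx=1.6,fy=1.6,interpolation=cv2.INTER_CUBIC)
c=np.zeros((280,800,3),np.uint8); c[:a.shape[0],:a.shape[1]]=a; c[:b.shape[0],400:800]=b
cv2.imwrite('pics/c8.png',c[:,:,::-1])
E
```

```text
t 43.4 th 141.6 w 0.039 F 0.0 | yaw -7.18 shares [-0.85  1.73  0.07] minrows 9.3 q [0.44 1.58] F [0.5 0.3 0.5] p [ 0.4084 -0.3293  0.1331]
```

View pics/c8.png

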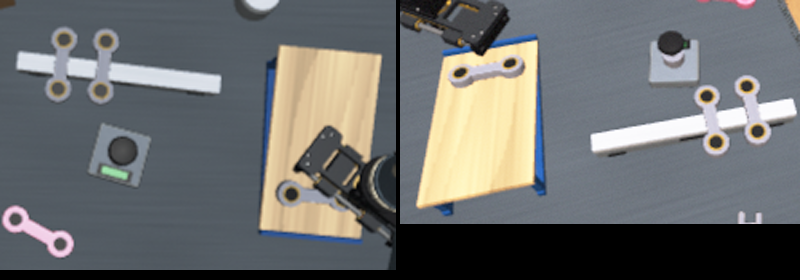

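The first link lies flat near the lip of the deck (right panel, (485,70)). The two links still on the bar are closer together than before, at left panel (61,63) and (103,66). One was knocked, so I'll re-measure.

```bash
python3 - <<'E'
from h import *
T=[(64,38),(58,89),(106,41),(101,91)];S=[(758,131),(746,86),(716,142),(707,96)]
for t,s in zip(T,S):
    a=(225+t[0]/1.8,130+t[1]/1.8); b=(40+(s[0]-400)/1.6,160+s[1]/1.6)
    print(tri(('top',*a),('scene',*b)),at('top',*a,.058)[:2].round(4),at('scene',*b,.058)[:2].round(4))
P=[at('top',225+x/1.8,130+y/1.8,.058)[:2] for x,y in T]
for n in('top','scene'): print(n,holes(n,P,.058))
D=np.array([.4085,-.33]); e=.043*np.array([np.sin(.064),np.cos(.064)])
print('deck',holes('scene',[D+e,D-e],.055))
E
```

```text
(array([0.66135427, 0.09516298, 0.05844445]), np.float64(0.005870945026159563)) [0.6606 0.0923] [0.6619 0.0981]
(array([0.57351301, 0.10267923, 0.05455156]), np.float64(0.00473225076840043)) [0.5722 0.1004] [0.5758 0.1044]
(array([0.65875888, 0.02348512, 0.05530878]), np.float64(0.005696474942245929)) [0.6574 0.0209] [0.6605 0.026 ]
(array([0.5722229 , 0.03128825, 0.05413129]), np.float64(0.00697878191960642)) [0.5707 0.0281] [0.575  0.0343]
top [(array([0.6598, 0.0938]), 23), (array([0.5742, 0.1017]), 21), (array([0.6589, 0.0222]), 22), (array([0.5731, 0.03  ]), 18)]
scene [(array([0.6607, 0.0966]), 36), (array([0.5749, 0.1046]), 28), (array([0.6594, 0.0251]), 38), (array([0.5736, 0.0331]), 31)]
deck [(array([ 0.4079, -0.2854]), 22), (array([ 0.4022, -0.3711]), 24)]
```

>>> jog_arm:
  claw: [0.5,0.5,0.5,0.5,0.5,0.5,0.5,0.5,0.5]
  xyz:
    - [0,0,0]
    - [0,0,0]
    - [0,0,0]
    - [0,0,0]
    - [0,0,0]
    - [0,0,0]
    - [0,0,0]
    - [0,0,0]
    - [0,0,0]
  yaw: [-0.9,-0.9,-0.9,-0.9,-0.9,-0.9,-0.9,-0.88,0]

```text
clock: 44.43
tcp_pos: [0.4084, -0.3293, 0.1331]
eef_rot: [0.05, 0.999, 0.0, 0.0]
contact_force: [0.1, -0.9, 0.0]
gripper_width: 0.0432
finger_force: 0.0
```

```bash
python3 - <<'E'
from h import *
go(.617,.027,.09,174.6)
E
```

```text
t 44.4 th 174.3 w 0.043 F 0.0 | yaw -0.07 shares [-0.87  1.87  0.22] minrows 10.0 q [0.54 2.1 ] F [ 0.1 -0.9  0. ] p [ 0.4084 -0.3293  0.1331]
```

>>> jog_arm:
  claw: [0.5,0.5,0.5,0.5,0.5,0.5,0.5,0.5,0.5,0.5,0.5,0.5]
  xyz:
    - [-0.05,0.09,0]
    - [-0.08,0.17,0]
    - [-0.08,0.17,0]
    - [-0.08,0.17,0]
    - [-0.08,0.17,0]
    - [-0.08,0.17,0]
    - [-0.08,0.17,0]
    - [-0.08,0.17,0]
    - [-0.08,0.17,0]
    - [-0.08,0.17,0]
    - [-0.07,0.16,0.02]
    - [-0.03,0.06,0.1]
  yaw: [-0.07,0,0,0,0,0,0,0,0,0,0,0]

```text
clock: 45.43
tcp_pos: [0.6211, 0.0278, 0.1121]
eef_rot: [0.045, 0.999, 0.002, 0.004]
contact_force: [2.0, 0.5, 0.1]
gripper_width: 0.0433
finger_force: 0.0
```

>>> jog_arm:
  claw: [0.5,0.5,0.5,0.5]
  xyz:
    - [0,0,0.1]
    - [0,0,0]
    - [0,0,0]
    - [0,0,0]
  yaw: [0,0,0,0]

```text
clock: 45.77
tcp_pos: [0.6167, 0.0195, 0.0898]
eef_rot: [0.048, 0.999, -0.0, 0.0]
contact_force: [0.5, 0.3, 0.1]
gripper_width: 0.043
finger_force: 0.0
```

```bash
python3 - <<'E'
from h import *
go(.617,.027,.044,174.6)
E
```

```text
t 45.8 th 174.5 w 0.043 F 0.0 | yaw -0.03 shares [0.   0.04 0.23] minrows 1.1 q [-0.07  1.35] F [0.5 0.3 0.1] p [0.6167 0.0195 0.0898]
```

>>> jog_arm:
  claw: [0.5,0.5,0.5,0.5,0.5,0.5]
  xyz:
    - [0,0.035,0.05]
    - [0,0,0.07]
    - [0,0,0.05]
    - [0,0,0.03]
    - [0,0,0]
    - [0,0,0]
  yaw: [0,0,0,0,0,0]

```text
clock: 46.27
tcp_pos: [0.617, 0.0272, 0.049]
eef_rot: [0.047, 0.999, -0.0, -0.0]
contact_force: [-1.2, 0.0, -0.1]
gripper_width: 0.0438
finger_force: 0.0
```

```bash
python3 - <<'E'
from h import *
go(.617,.027,.0445,174.6)
E
```

```text
t 46.3 th 174.6 w 0.044 F 0.0 | yaw -0.01 shares [-0.   -0.    0.02] minrows 0.1 q [-0.08  1.33] F [-1.2  0.  -0.1] p [0.617  0.0272 0.049 ]
```

>>> jog_arm:
  claw: [0.5,0,0,0,0,0,0,0,0,0,0,0]
  xyz:
    - [0,0,0.022]
    - [0,0,0]
    - [0,0,0]
    - [0,0,0]
    - [0,0,0]
    - [0,0,0]
    - [0,0,0]
    - [0,0,0]
    - [0,0,0]
    - [0,0,0]
    - [0,0,-0.05]
    - [0,0,-0.05]
  yaw: [0,0,0,0,0,0,0,0,0,0,0,0]
  newtons: 45

```text
clock: 47.27
tcp_pos: [0.6155, 0.0276, 0.0639]
eef_rot: [0.047, 0.999, -0.0, -0.002]
contact_force: [0.8, 0.1, -4.2]
gripper_width: 0.0216
finger_force: 45.0
```

>>> jog_arm:
  claw: [0,0,0,0,0,0,0,0,0,0,0,0]
  xyz:
    - [0,0,-0.1]
    - [0,0,-0.15]
    - [0,0,0]
    - [0,0,0]
    - [0,0,0]
    - [0,0,0]
    - [0,0,0]
    - [0,0,0]
    - [0,0,0]
    - [0,0,0]
    - [0,0,0]
    - [0,0,0]
  yaw: [0,0,0.9,0.9,0.9,0.9,0.9,0.9,0.9,0.9,0.9,0.9]

```text
clock: 48.27
tcp_pos: [0.6166, 0.0279, 0.115]
eef_rot: [0.397, 0.918, 0.0, -0.0]
contact_force: [-0.4, -0.7, -4.8]
gripper_width: 0.0212
finger_force: 45.0
```

>>> jog_arm:
  claw: [0,0,0,0,0,0,0,0,0,0,0,0]
  xyz:
    - [0,0,0]
    - [0,0,0]
    - [0,0,0]
    - [0,0,0]
    - [0,0,0]
    - [0,0,0]
    - [0,0,0]
    - [0,0,0]
    - [0,0,0]
    - [0,0,0]
    - [0,0,0]
    - [0,0,0]
  yaw: [0.9,0.9,0.9,0.9,0.9,0.9,0.9,0.9,0.9,0.9,0.9,0.3]

```text
clock: 49.27
tcp_pos: [0.6166, 0.0281, 0.1149]
eef_rot: [0.728, 0.685, 0.0, -0.0]
contact_force: [-1.0, 0.2, -4.3]
gripper_width: 0.0213
finger_force: 45.0
```

```bash
python3 - <<'E'
from h import *
go(.499,-.336,.115,86.3)
E
```

```text
t 49.3 th 86.5 w 0.021 F 45.0 | yaw 0.04 shares [-1.85 -0.47 -0.  ] minrows 9.2 q [-0.35  0.  ] F [-1.   0.2 -4.3] p [0.6166 0.0281 0.1149]
```

>>> jog_arm:
  claw: [0,0,0,0,0,0,0,0,0,0,0,0]
  xyz:
    - [-0.08,-0.02,0]
    - [-0.18,-0.045,0]
    - [-0.18,-0.045,0]
    - [-0.18,-0.045,0]
    - [-0.18,-0.045,0]
    - [-0.18,-0.045,0]
    - [-0.18,-0.045,0]
    - [-0.18,-0.045,0]
    - [-0.18,-0.045,0]
    - [-0.18,-0.045,0]
    - [-0.11,-0.035,0]
    - [-0.04,-0.01,0]
  yaw: [0.04,0,0,0,0,0,0,0,0,0,0,0]

```text
clock: 50.27
tcp_pos: [0.4963, -0.3419, 0.1153]
eef_rot: [0.731, 0.682, -0.001, 0.001]
contact_force: [-0.7, 0.3, -3.9]
gripper_width: 0.0215
finger_force: 45.0
```

>>> jog_arm:
  claw: [0,0,0]
  xyz:
    - [0,0,0.06]
    - [0,0,0]
    - [0,0,0]
  yaw: [0,0,0]

```text
clock: 50.52
tcp_pos: [0.5002, -0.3329, 0.1012]
eef_rot: [0.728, 0.686, 0.0, -0.002]
contact_force: [0.3, 0.2, -3.9]
gripper_width: 0.0211
finger_force: 45.0
```

```bash
python3 - <<'E'
from h import *
go(.499,-.336,.068,86.3)
E
```

```text
t 50.5 th 86.6 w 0.021 F 45.0 | yaw 0.06 shares [-0.02 -0.    0.17] minrows 0.8 q [0.24 0.67] F [ 0.3  0.2 -3.9] p [ 0.5002 -0.3329  0.1012]
```

>>> jog_arm:
  claw: [0,0,0,0,0,0]
  xyz:
    - [-0.01,0,0.07]
    - [0,0,0.06]
    - [0,0,0.03]
    - [0,0,0.01]
    - [0,0,0]
    - [0,0,0]
  yaw: [0,0,0,0,0,0]

```text
clock: 51.02
tcp_pos: [0.5003, -0.3376, 0.0688]
eef_rot: [0.729, 0.685, 0.0, 0.0]
contact_force: [0.1, -0.5, -4.8]
gripper_width: 0.0212
finger_force: 45.0
```

>>> jog_arm:
  claw: [0,0,0,0]
  xyz:
    - [0,0,0.01]
    - [0,0,0]
    - [0,0,0]
    - [0,0,0]
  yaw: [0,0,0,0]

```text
clock: 51.35
tcp_pos: [0.5, -0.338, 0.067]
eef_rot: [0.729, 0.685, 0.0, 0.0]
contact_force: [-0.3, 0.1, -4.1]
gripper_width: 0.0213
finger_force: 45.0
```

>>> jog_arm:
  claw: [0,0,0,0]
  xyz:
    - [0,0,0.006]
    - [0,0,0]
    - [0,0,0.006]
    - [0,0,0]
  yaw: [0,0,0,0]

```text
clock: 51.68
tcp_pos: [0.5002, -0.3381, 0.0653]
eef_rot: [0.729, 0.684, 0.0, 0.0]
contact_force: [-2.1, 0.6, 3.5]
gripper_width: 0.0214
finger_force: 45.0
```

Contact. Release as before and turn back for the last link.

>>> jog_arm:
  claw: [0.28,0.28,0.3,0.35,0.4,0.45,0.45,0.45,0.45,0.45,0.45,0.45]
  xyz:
    - [0,0,0]
    - [0,0,0]
    - [0,0,0]
    - [0,0,0]
    - [0,0,0]
    - [0,0,0]
    - [0,0,-0.04]
    - [0,0,-0.1]
    - [0,0,-0.1]
    - [0,0,-0.1]
    - [0,0,-0.05]
    - [0,0,0]
  yaw: [0,0,0,0,0,0,0,0,0,0,0,0]

```text
clock: 52.68
tcp_pos: [0.5018, -0.3391, 0.1454]
eef_rot: [0.729, 0.685, 0.001, 0.003]
contact_force: [0.6, 0.5, -0.0]
gripper_width: 0.0391
finger_force: 0.0
```

>>> jog_arm:
  claw: [0.5,0.5,0.5,0.5,0.5,0.5,0.5,0.5,0.5,0.5,0.5,0.5]
  xyz:
    - [0,0,0]
    - [0,0,0]
    - [0,0,0]
    - [0,0,0]
    - [0,0,0]
    - [0,0,0]
    - [0,0,0]
    - [0,0,0]
    - [0,0,0]
    - [0,0,0]
    - [0,0,0]
    - [0,0,0]
  yaw: [-1,-1,-1,-1,-1,-1,-1,-1,-1,-1,-1,-1]

```text
clock: 53.68
tcp_pos: [0.4995, -0.3374, 0.1411]
eef_rot: [0.329, 0.944, 0.0, -0.001]
contact_force: [-0.9, -0.3, 0.2]
gripper_width: 0.0436
finger_force: 0.0
```

>>> jog_arm:
  claw: [0.5,0.5,0.5,0.5,0.5,0.5,0.5,0.5,0.5]
  xyz:
    - [0,0,0]
    - [0,0,0]
    - [0,0,0]
    - [0,0,0]
    - [0,0,0]
    - [0,0,0]
    - [0,0,0]
    - [0,0,0]
    - [0,0,0]
  yaw: [-0.9,-0.9,-0.9,-0.9,-0.9,-0.9,-0.9,-0.9,0]

```text
clock: 54.43
tcp_pos: [0.4995, -0.3375, 0.1412]
eef_rot: [0.048, 0.999, 0.001, -0.001]
contact_force: [0.3, -0.4, -0.4]
gripper_width: 0.0436
finger_force: 0.0
```

```bash
python3 - <<'E'
from h import *
a=np.radians(-5.5); e=.043*np.array([np.cos(a),np.sin(a)]); c=np.array((.6186,.0984))
for n in('top','scene'): print(n,holes(n,[c+e,c-e],.058))
go(.6186,.0984,.09,174.5)
E
```

```text
top [(array([0.6598, 0.0938]), 23), (array([0.5744, 0.102 ]), 20)]
scene [(array([0.6607, 0.0965]), 33), (array([0.575 , 0.1046]), 28)]
t 54.5 th 174.3 w 0.044 F 0.0 | yaw -0.04 shares [-0.38  2.23  0.26] minrows 10.9 q [0.5  2.01] F [-0.2  0.7 -0.1] p [ 0.4995 -0.3377  0.1415]
```

>>> jog_arm:
  claw: [0.5,0.5,0.5,0.5,0.5,0.5,0.5,0.5,0.5,0.5,0.5,0.5]
  xyz:
    - [-0.02,0.1,0]
    - [-0.035,0.2,0]
    - [-0.035,0.2,0]
    - [-0.035,0.2,0]
    - [-0.035,0.2,0]
    - [-0.035,0.2,0]
    - [-0.035,0.2,0]
    - [-0.035,0.2,0]
    - [-0.035,0.2,0]
    - [-0.035,0.2,0]
    - [-0.035,0.2,0]
    - [-0.01,0.13,0]
  yaw: [-0.04,0,0,0,0,0,0,0,0,0,0,0]

```text
clock: 55.53
tcp_pos: [0.6182, 0.1045, 0.1421]
eef_rot: [0.046, 0.999, 0.001, 0.0]
contact_force: [0.6, 1.1, -0.3]
gripper_width: 0.0437
finger_force: 0.0
```

>>> jog_arm:
  claw: [0.5,0.5,0.5,0.5,0.5,0.5]
  xyz:
    - [0,0,0.06]
    - [0,0,0.1]
    - [0,0,0.1]
    - [0,0,0]
    - [0,0,0]
    - [0,0,0]
  yaw: [0,0,0,0,0,0]

```text
clock: 56.03
tcp_pos: [0.6182, 0.0986, 0.091]
eef_rot: [0.048, 0.999, 0.0, 0.0]
contact_force: [0.3, -0.5, 1.4]
gripper_width: 0.0435
finger_force: 0.0
```

```bash
python3 - <<'E'
from h import *
go(.6186,.0984,.0445,174.5)
E
```

```text
t 56.0 th 174.5 w 0.044 F 0.0 | yaw 0.01 shares [-0.   -0.    0.23] minrows 1.1 q [-0.17  1.21] F [ 0.3 -0.5  1.4] p [0.6182 0.0986 0.091 ]
```

>>> jog_arm:
  claw: [0.5,0.5,0.5,0.5,0.5,0.5,0,0,0,0,0,0]
  xyz:
    - [0,0,0.08]
    - [0,0,0.08]
    - [0,0,0.05]
    - [0,0,0.02]
    - [0,0,0]
    - [0,0,0]
    - [0,0,0]
    - [0,0,0]
    - [0,0,0]
    - [0,0,0]
    - [0,0,0]
    - [0,0,0]
  yaw: [0,0,0,0,0,0,0,0,0,0,0,0]
  newtons: 45

```text
clock: 57.03
tcp_pos: [0.6179, 0.0988, 0.0447]
eef_rot: [0.047, 0.999, -0.0, 0.0]
contact_force: [-0.7, -0.9, 2.6]
gripper_width: 0.0214
finger_force: 45.0
```

>>> jog_arm:
  claw: [0,0,0,0,0,0]
  xyz:
    - [0,0,0]
    - [0,0,0]
    - [0,0,-0.05]
    - [0,0,-0.1]
    - [0,0,-0.15]
    - [0,0,-0.1]
  yaw: [0,0,0,0,0,0]

```text
clock: 57.53
tcp_pos: [0.6172, 0.0991, 0.1253]
eef_rot: [0.047, 0.999, 0.0, -0.0]
contact_force: [0.9, 0.0, -4.3]
gripper_width: 0.0218
finger_force: 45.0
```

>>> jog_arm:
  claw: [0,0,0,0,0,0,0,0,0,0,0,0]
  xyz:
    - [0,0,0]
    - [0,0,0]
    - [0,0,0]
    - [0,0,0]
    - [0,0,0]
    - [0,0,0]
    - [0,0,0]
    - [0,0,0]
    - [0,0,0]
    - [0,0,0]
    - [0,0,0]
    - [0,0,0]
  yaw: [0.9,0.9,0.9,0.9,0.9,0.9,0.9,0.9,0.9,0.9,0.9,0.9]

```text
clock: 58.53
tcp_pos: [0.6165, 0.0992, 0.1234]
eef_rot: [0.462, 0.887, -0.001, -0.001]
contact_force: [0.1, -0.0, -4.4]
gripper_width: 0.0216
finger_force: 45.0
```

>>> jog_arm:
  claw: [0,0,0,0,0,0,0,0,0,0,0,0]
  xyz:
    - [0,0,0]
    - [0,0,0]
    - [0,0,0]
    - [0,0,0]
    - [0,0,0]
    - [0,0,0]
    - [0,0,0]
    - [0,0,0]
    - [0,0,0]
    - [0,0,0]
    - [0,0,0]
    - [0,0,0]
  yaw: [0.9,0.9,0.9,0.9,0.9,0.9,0.9,0.9,0.9,0.4,0,0]

```text
clock: 59.53
tcp_pos: [0.6168, 0.0993, 0.1236]
eef_rot: [0.73, 0.683, -0.001, -0.001]
contact_force: [-0.7, -0.3, -4.7]
gripper_width: 0.0215
finger_force: 45.0
```

```bash
python3 - <<'E'
from h import *
go(.59,-.342,.125,86.3)
E
```

```text
t 59.5 th 86.2 w 0.021 F 45.0 | yaw -0.02 shares [-2.21  0.01 -0.01] minrows 10.6 q [-0.44 -0.14] F [-0.7 -0.3 -4.7] p [0.6168 0.0993 0.1236]
```

>>> jog_arm:
  claw: [0,0,0,0,0,0,0,0,0,0,0,0]
  xyz:
    - [-0.1,0,0]
    - [-0.2,0,0]
    - [-0.2,0,0]
    - [-0.2,0,0]
    - [-0.2,0,0]
    - [-0.2,0,0]
    - [-0.2,0,0]
    - [-0.2,0,0]
    - [-0.2,0,0]
    - [-0.2,0,0]
    - [-0.18,0,0]
    - [-0.1,0,0]
  yaw: [0,0,0,0,0,0,0,0,0,0,0,0]

```text
clock: 60.53
tcp_pos: [0.5858, -0.3425, 0.1243]
eef_rot: [0.732, 0.681, -0.002, 0.001]
contact_force: [-0.9, -0.9, -4.7]
gripper_width: 0.0216
finger_force: 45.0
```

>>> jog_arm:
  claw: [0,0,0,0,0]
  xyz:
    - [-0.03,0,0]
    - [0,0,0.06]
    - [0,0,0.06]
    - [0,0,0]
    - [0,0,0]
  yaw: [0,0,0,0,0]

```text
clock: 60.95
tcp_pos: [0.5876, -0.3385, 0.098]
eef_rot: [0.729, 0.684, -0.0, -0.003]
contact_force: [0.9, 0.2, -4.3]
gripper_width: 0.0213
finger_force: 45.0
```

```bash
python3 - <<'E'
from h import *
go(.59,-.342,.088,86.3)
E
```

```text
t 61.0 th 86.3 w 0.021 F 45.0 | yaw 0.01 shares [-0.02  0.01  0.05] minrows 0.3 q [0.23 0.59] F [ 0.9  0.2 -4.3] p [ 0.5876 -0.3385  0.098 ]
```

>>> jog_arm:
  claw: [0,0,0,0,0,0]
  xyz:
    - [0,0,0.03]
    - [0,0,0.02]
    - [0,0,0]
    - [0,0,0.005]
    - [0,0,0]
    - [0,0,0]
  yaw: [0,0,0,0,0,0]

```text
clock: 61.45
tcp_pos: [0.588, -0.3422, 0.0895]
eef_rot: [0.731, 0.683, 0.0, 0.0]
contact_force: [-0.2, -1.2, -4.2]
gripper_width: 0.0214
finger_force: 45.0
```

>>> jog_arm:
  claw: [0,0,0,0]
  xyz:
    - [0,0,0.008]
    - [0,0,0]
    - [0,0,0]
    - [0,0,0]
  yaw: [0,0,0,0]

```text
clock: 61.78
tcp_pos: [0.5879, -0.3421, 0.0877]
eef_rot: [0.731, 0.683, 0.0, -0.0]
contact_force: [-0.8, 0.3, -4.5]
gripper_width: 0.0214
finger_force: 45.0
```

>>> jog_arm:
  claw: [0,0,0,0,0]
  xyz:
    - [0,0,0.01]
    - [0,0,0]
    - [0,0,0.006]
    - [0,0,0]
    - [0,0,0]
  yaw: [0,0,0,0,0]

```text
clock: 62.2
tcp_pos: [0.5878, -0.342, 0.0843]
eef_rot: [0.731, 0.683, -0.0, -0.0]
contact_force: [0.3, 0.4, -3.9]
gripper_width: 0.0218
finger_force: 45.0
```

>>> jog_arm:
  claw: [0,0]
  xyz:
    - [0,0,0.005]
    - [0,0,0]
  yaw: [0,0]

```text
clock: 62.37
tcp_pos: [0.588, -0.3421, 0.0839]
eef_rot: [0.731, 0.683, 0.0, 0.0]
contact_force: [-0.4, 0.6, -2.3]
gripper_width: 0.0214
finger_force: 45.0
```

Contact is starting. Release, rise and back off.

>>> jog_arm:
  claw: [0.28,0.28,0.3,0.35,0.4,0.45,0.45,0.45,0.45,0.45,0.45,0.45]
  xyz:
    - [0,0,0.002]
    - [0,0,0]
    - [0,0,0]
    - [0,0,0]
    - [0,0,0]
    - [0,0,0]
    - [0,0,-0.04]
    - [0,0,-0.1]
    - [0,0,-0.1]
    - [0,0,-0.1]
    - [0,0,-0.1]
    - [0,0,0]
  yaw: [0,0,0,0,0,0,0,0,0,0,0,0]

```text
clock: 63.37
tcp_pos: [0.5908, -0.3439, 0.177]
eef_rot: [0.731, 0.683, 0.002, 0.005]
contact_force: [1.3, -0.9, 0.5]
gripper_width: 0.0392
finger_force: 0.0
```

>>> jog_arm:
  claw: [0.45,0.45,0.45,0.45,0.45,0.45,0.45,0.45,0.45,0.45,0.45,0.45]
  xyz:
    - [0.1,0,-0.05]
    - [0.18,0,-0.05]
    - [0.18,0,0]
    - [0.18,0,0]
    - [0.18,0,0]
    - [0.18,0,0]
    - [0.18,0,0]
    - [0.18,0,0]
    - [0.1,0,0]
    - [0,0,0]
    - [0,0,0]
    - [0,0,0]
  yaw: [0,0,0,0,0,0,0,0,0,0,0,0]

```text
clock: 64.37
tcp_pos: [0.6076, -0.0519, 0.1912]
eef_rot: [0.731, 0.682, -0.0, 0.0]
contact_force: [0.3, -0.9, -0.3]
gripper_width: 0.0392
finger_force: 0.0
```

```bash
python3 - <<'E'
from h import *
t=snap('top','top9.png'); s=snap('scene','scene9.png')
a=cv2.resize(t[140:280,355:455],None,fx=4,fy=4,interpolation=cv2.INTER_CUBIC)
b=cv2.resize(s[170:300,40:140],None,fx=4,fy=4,interpolation=cv2.INTER_CUBIC)
c=np.zeros((560,800,3),np.uint8); c[:a.shape[0],:400]=a; c[:b.shape[0],400:]=b
cv2.imwrite('pics/c9.png',c[:,:,::-1])
x=np.array([np.cos(.0646)*np.cos(.2094),-np.sin(.0646)*np.cos(.2094),np.sin(.2094)]); y=np.array([np.sin(.0646),np.cos(.0646),0]); n=np.cross(x,y)
O=np.array([.496,-.336,.055])
for px in(.4085,.4995,.588):
    d=(px-.496)/x[0]
    P=[O+d*x+.018*n+s*.043*y for s in(1,-1)]
    for cam_ in('top','scene'): print(px,cam_,holes(cam_,[p[:2] for p in P],[p[2] for p in P]),[p.round(3).tolist() for p in P])
E
```

```text
0.4085 top [(array([ 0.4069, -0.2889]), 32), (array([ 0.4017, -0.3746]), 39)] [[0.408, -0.287, 0.054], [0.402, -0.373, 0.054]]
0.4085 scene [(array([ 0.4069, -0.2858]), 24), (array([ 0.4013, -0.3715]), 26)] [[0.408, -0.287, 0.054], [0.402, -0.373, 0.054]]
0.4995 top [(array([ 0.4985, -0.295 ]), 39), (array([ 0.4933, -0.3811]), 38)] [[0.499, -0.293, 0.073], [0.493, -0.379, 0.073]]
0.4995 scene [(array([ 0.4987, -0.2922]), 34), (array([ 0.4932, -0.378 ]), 30)] [[0.499, -0.293, 0.073], [0.493, -0.379, 0.073]]
0.588 top [(array([ 0.5869, -0.2997]), 38), (array([ 0.5808, -0.3855]), 36)] [[0.587, -0.299, 0.092], [0.581, -0.385, 0.092]]
0.588 scene [(array([ 0.5866, -0.2968]), 39), (array([ 0.5806, -0.3825]), 39)] [[0.587, -0.299, 0.092], [0.581, -0.385, 0.092]]
```

View pics/c9.png

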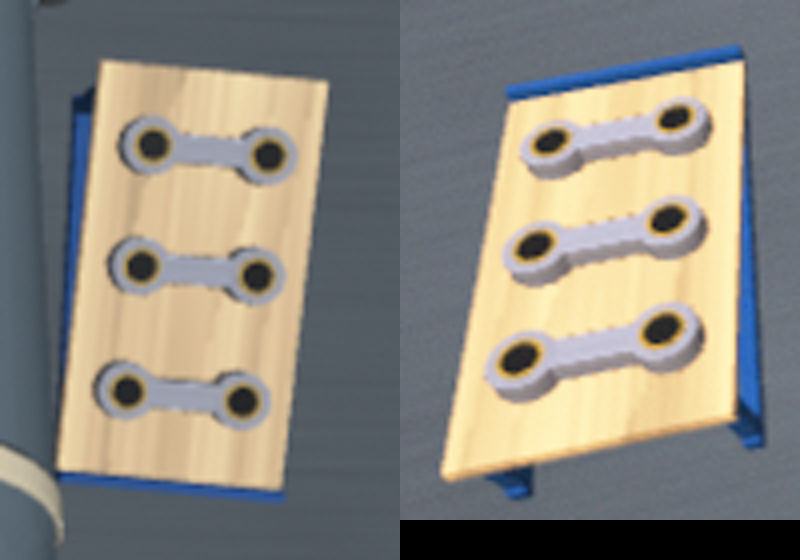

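All three links lie flat across the slope, at left panel (210,150), (200,272) and (185,395), and both views agree with the on-board heights. The arm is clear, so I'm handing in.

```bash
python3 -c "
from station import ctrl
print(ctrl.hand_in())"
```

```text
the job is handed in; nothing more can be done
None
```

I weighed all three links on the bar together, pressed the plunger to its stop, then laid them flat across the rack and handed in at about 64 s; the hand-in gave no verdict.

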